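# Re-rack brass knobs in reverse order for the next polishing pass

## Task

Move the four brass knobs from the full rack to the empty rack in the reverse order, counted from each rack's dark end block: the knob next to the end block goes to the bay farthest from the other rack's end block, and so on, so that the last becomes the first. Set each knob down upright on the pad in the middle of its bay, without dropping it or tipping it over, and let go.

Things in the scene. Friction and masses are not known exactly. Their poses are not given: they have to be found in the camera images.
- ball_knob: ball knob: solid brass, ball of 38 mm diameter with its centre 34 mm above the origin (top at 53 mm). Grasp the ball at its middle, 34 mm up, any yaw. About 0.2 kg, on a round foot 36 mm wide, 6 mm thick. Origin: centre of the foot's underside, z up; x within 0.2 rad of the rack's x at the start.
- square_knob: square knob: solid brass, square block 36 x 36 mm, 24 mm high, from 22 to 46 mm above the origin, sides along the body's x and y. Grasp two facing sides 34 mm above the origin. About 0.2 kg, on a round foot 36 mm wide, 6 mm thick. Origin: centre of the foot's underside, z up; x within 0.2 rad of the rack's x at the start.
- disc_knob: wide disc knob: solid brass, flat disc of 50 mm diameter, 16 mm thick, from 19 to 35 mm above the origin. Grasp it across its diameter 27 mm above the origin, any yaw. About 0.2 kg, on a round foot 36 mm wide, 6 mm thick. Origin: centre of the foot's underside, z up; x within 0.2 rad of the rack's x at the start.
- bar_knob: T-bar knob: solid brass, bar 54 mm long (along the body's y), 14 mm wide (along x), from 29 to 43 mm above the origin. Grasp across the 14 mm (fingers closing along the body's x) 34 mm above the origin. About 0.2 kg, on a round foot 36 mm wide, 6 mm thick. Origin: centre of the foot's underside, z up; x within 0.2 rad of the rack's x at the start.
- bay_ball_knob: plywood bay tile fixed on the full rack, where the ball knob stood at the start; 78 mm (x) by 70 mm (y, along the row), floor 8 mm thick, a rib 3 mm wide and 8 mm above the floor at each y side (64 mm free between), front and back open, a flat black pad of 48 mm diameter in the middle. Origin: centre of its underside
- bay_square_knob: plywood bay tile fixed on the full rack, where the square knob stood at the start; 78 mm (x) by 70 mm (y, along the row), floor 8 mm thick, a rib 3 mm wide and 8 mm above the floor at each y side (64 mm free between), front and back open, a flat black pad of 48 mm diameter in the middle. Origin: centre of its underside
- bay_disc_knob: plywood bay tile fixed on the full rack, where the disc knob stood at the start; 78 mm (x) by 70 mm (y, along the row), floor 8 mm thick, a rib 3 mm wide and 8 mm above the floor at each y side (64 mm free between), front and back open, a flat black pad of 48 mm diameter in the middle. Origin: centre of its underside
- bay_bar_knob: plywood bay tile fixed on the full rack, where the bar knob stood at the start; 78 mm (x) by 70 mm (y, along the row), floor 8 mm thick, a rib 3 mm wide and 8 mm above the floor at each y side (64 mm free between), front and back open, a flat black pad of 48 mm diameter in the middle. Origin: centre of its underside
- full_rack: Fixed low wooden rack that holds the knobs at the start: board 84 (x) x 290 (y) x 10 mm, four bays in a row, centres at x = 0, y = +108, +36, -36, -108 mm, their floors 18 mm above the bench. Dark end block, 84 x 24 mm, 50 mm high, at y = +158 mm only. Origin: centre of the underside, on the bench; y points to the robot's left within 0.2 rad. It may be the nearer or the farther rack.
- empty_rack: Fixed low wooden rack, empty at the start: board 84 (x) x 290 (y) x 10 mm, four bays in a row, centres at x = 0, y = +108, +36, -36, -108 mm, their floors 18 mm above the bench. Dark end block, 84 x 24 mm, 50 mm high, at y = +158 mm only. Origin: centre of the underside, on the bench; y points to the robot's left within 0.2 rad. Bays like the full rack's bay tiles, black pad in the middle.
Mind the look-alikes: they are no part of the job. What is shaped like the square_knob but red is not meant. Leave any white look-alike of the disc_knob alone.

How it is judged:
By the outcome, as a careful person would: the job done as asked, in the order asked, and still so for the second after the job is handed in, with the robot touching nothing.
It also fails if it takes over 120 s, if anything falls off the work surface, if the arm or the gripper's body presses on something with over 40 N, if the wrist force passes 120 N, or if a joint passes its speed limit or range.

## Robot

A 6-joint arm with a two-finger parallel gripper is mounted at the origin on the work surface. World frame = base frame: x ahead of the robot, y to its left, z up, the work surface at z = 0. Lengths are in m, angles in degrees, forces in N, time in s.
With the tool pointing down it reaches from about 0.3 to 0.75 m from the base axis. Payload 8.5 kg.
Tool frame: the origin (TCP) lies between the finger pads; the fingertips stand ahead of it and the grasp point (between the pads) lies 8 mm behind it (env.tcp_to_tips is the z of the fingertips in the tool frame, in m); z points along the fingers, x is the direction in which the jaws open and shut, and the axes are right-handed (so a half turn about z gives the same grasp; the last joint's range is limited). The gripper opens to 85 mm and grips with 20 to 120 N. Pads are 22 mm wide; open, the fingers measure 114 mm over their backs; the gripper's body (76 mm by 85 mm) begins 54 mm behind the grasp point. The pads swing forward as they close: fully open they stand 13 mm farther back than shut.
Start: joints at [54.643, 21.807, 74.336, -0, 83.858, -12.336], TCP at [0.215, 0.506, 0.242] pointing down, gripper open.
Joint ranges: [-178.18, 178.18], [-50.72, 133.34], [12.68, 142.11], [-81.47, 261.47], [9.98, 163.14], [-165.26, 165.26]. Speed limits (degrees/s): [136.94, 136.94, 180, 180, 180, 180].

## Interface

Orientations are given as a 3x3 rotation matrix whose columns are the frame's x, y, z axes.
In Python, from rig import observe, viewer, env gives the robot as it stands.
- The arm moves only by the tool jog_arm, never from a script. Its arguments are lists of equal length, an entry for each row: "dr": the turn, a rotation vector about the tool's x, y, z in rad, a list of three; "slide": the shift along the tool's x, y, z in m, a list of three; "gripper": the opening, from -1 (shut) to 1 (fully open), so that 0 is half open. In form: {"dr": [[rx, ry, rz], ...], "slide": [[dx, dy, dz], ...], "gripper": [gripper, ...]}. A call has exactly 10 rows; each row shifts and turns the commanded pose from where the row before left it, along the tool's axes as they then stand; what a row does not reach is not made up. A row lasts 1/10 s, in which the tool goes at most 50 mm and 8.59 degrees, less where a joint would pass 70% of its speed; a pose out of reach is approached as far as the arm can. A call is refused whole if a number of a shift passes 0.05 or a number of a turn 0.15, either way. A call with a gripper value outside its range is refused whole. The fingers move at their own pace and stop on an object; "force" is the grip in N (left out, the last holds). Time passes only in rows, so rows that do not move let the fingers close, or fill a call up. It gives the time, the measured TCP pose, the force and the opening at its end, in the units of the state.
- observe(): the state, without advancing time (a new reading comes with each control period).
- viewer.get_image(name): name is "scene" or "top" or "wrist"; returns a dict with "pixels" (480x640x3 uint8, blue, green, red), "camera_matrix" (3x3 intrinsics, pixels), "R" (3x3) and "t" (3): a world point X has camera coordinates R X + t. Camera axes: x right, y down, z forward; pixel columns grow to the right and rows downward; lengths in m; the calibration is good to about 2 mm. A picture is of the moment at which its call begins. There is no depth.
- env.close_job(): hands the job in, once; it reports no verdict.
The state is a dict: "time_s": time; "q": joint angles; "qvel": joint speeds; "joint_efforts": joint torques, N m; "position": TCP position; "tool_rot": TCP orientation; "ft_force": force on the tool from outside, world axes, zero at the start; "wrist_torque": the same for the moment, N m; "grip_width": finger opening in m.
Only numpy, scipy, OpenCV 4.12 (cv2) and the standard library are available. Lean on these libraries where they do the work, as an engineer would, in place of code of your own. Each camera call takes 0.05 s, during which the arm holds its last target.

## Working session

There is one attempt and no reset: what is moved stays moved. The work goes in short steps, Python scripts to look and compute and a tool call to move; the robot and the scene stay as the last step left them, time stands still between calls to the robot, and variables do not carry over. Pictures are saved under pics/ and viewed, and the job is handed in when it is done.

Besides the shell and the picture viewer there is one more tool, called by a JSON object that holds its "method" and its "body", one argument or row to a line. jog_arm: Moves the arm, as the interface text tells. Its arguments: {"type":"object","properties":{"dr":{"type":"array","items":{"type":"array","items":{"type":"number"}}},"slide":{"type":"array","items":{"type":"array","items":{"type":"number"}}},"gripper":{"type":"array","items":{"type":"number"}},"force":{"type":"number"}},"required":["dr","slide","gripper"]}

```bash
ls; mkdir -p pics
python3 - <<'E'
from rig import observe, viewer, env
import cv2,json
s=observe(); print(s); print(env.tcp_to_tips)
for n in ("scene","top","wrist"):
    d=viewer.get_image(n); cv2.imwrite(f"pics/{n}0.png",d["pixels"]); print(n,d["camera_matrix"],d["R"],d["t"])
E
```

```text
pics
{'time_s': 0.0, 'q': array([ 5.46428831e+01,  2.18422617e+01,  7.43851780e+01, -7.57238392e-05,
        8.38588944e+01, -1.23377949e+01]), 'qvel': array([ 0.12755959,  0.01100237, -0.0375448 , -0.0327094 ,  0.04423472,
        0.00075107]), 'joint_efforts': array([-7.80360260e-04, -4.48471034e+01, -2.31280482e+01, -2.59300696e-04,
        4.88025617e-03, -6.33622776e-06]), 'position': array([0.21492681, 0.50596222, 0.24169736]), 'tool_rot': array([[ 3.91040759e-01,  9.20372950e-01, -8.70878543e-04],
       [ 9.20372184e-01, -3.91041597e-01, -1.22966042e-03],
       [-1.47229593e-03, -3.20685042e-04, -9.99998865e-01]]), 'ft_force': array([-0.29519617, -0.01888142, -0.6592801 ]), 'wrist_torque': array([-0.01565651, -0.01411452,  0.03309574]), 'grip_width': 0.08581030078109982}
0.011
scene [[558.27486979   0.         325.78922087]
 [  0.         558.27486979 237.71719019]
 [  0.           0.           1.        ]] [[-0.75537779  0.65526931 -0.00515096]
 [ 0.44690941  0.50940512 -0.73537637]
 [-0.47924564 -0.55778899 -0.67763933]] [ 0.45274718 -0.22971142  1.06727224]
top [[604.90360191   0.         321.36600646]
 [  0.         604.90360191 239.02527532]
 [  0.           0.           1.        ]] [[-1.46080540e-03 -9.99782845e-01  2.07877308e-02]
 [-9.93728001e-01 -8.73047642e-04 -1.11820829e-01]
 [ 1.11814695e-01 -2.08206987e-02 -9.93510932e-01]] [-0.02095464  0.60905024  0.93140288]
wrist [[371.90089061   0.         315.65971413]
 [  0.         371.90089061 242.35335951]
 [  0.           0.           1.        ]] [[ 3.91254879e-01  9.20282036e-01 -7.70944607e-04]
 [ 8.86273434e-01 -3.76570336e-01  2.69655672e-01]
 [ 2.47868956e-01 -1.06187365e-01 -9.62956502e-01]] [-0.54916326 -0.03470105  0.3788047 ]
```

View pics/top0.png

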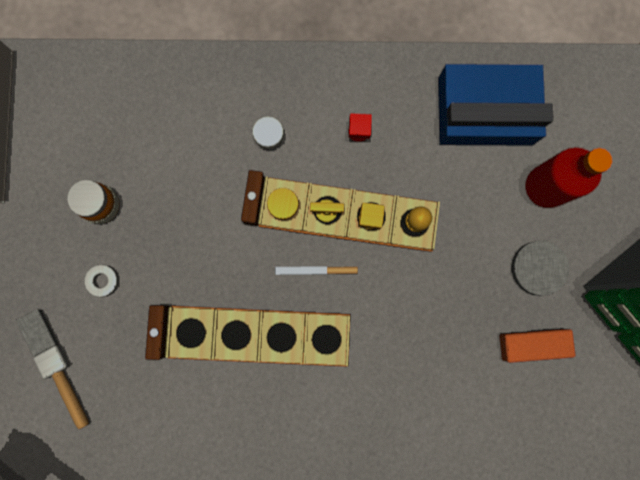

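View pics/scene0.png

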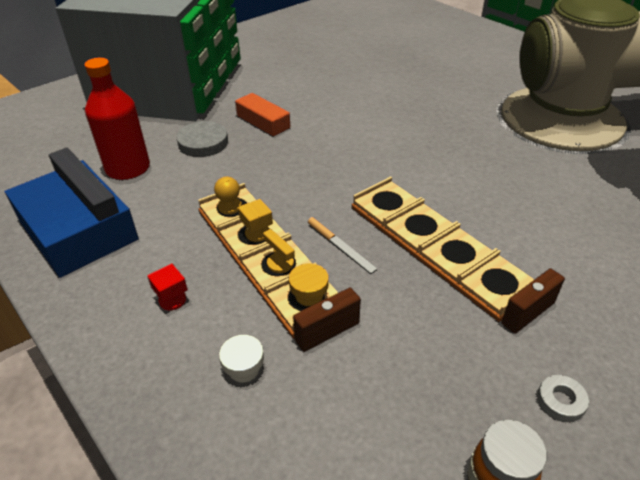

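The arm isn't over the racks. The full rack is the far one. Counted from its end block (px ~(253,197)), the order is disc (283,204), bar (327,209), square (372,215), ball (418,219). The empty rack's pads are at (191,333), (236,335), (281,338) and (326,340), with its end block at (155,332). The look-alikes are the red square (360,127) and the white disc (268,132), both off the rack. I'll measure and check a crop.

```bash
cat > h.py <<'E'
import numpy as np, cv2
from scipy.optimize import minimize
def proj(d,X):
    Xc=np.asarray(X)@d["R"].T+d["t"]; u=Xc@d["camera_matrix"].T; return u[:,:2]/u[:,2:]
def back(d,uv,z):
    K=d["camera_matrix"];r=d["R"].T@np.linalg.solve(K,np.array([uv[0],uv[1],1.]));c=-d["R"].T@d["t"]
    return c+r*(z-c[2])/r[2]
def circ(r,z,n=48):
    a=np.linspace(0,2*np.pi,n,endpoint=False); return np.c_[r*np.cos(a),r*np.sin(a),0*a+z]
def box(hx,hy,z0,z1): return np.array([[x,y,z] for x in(-hx,hx) for y in(-hy,hy) for z in(z0,z1)])
def parts(k):
    foot=np.r_[circ(.018,0),circ(.018,.006)]
    neck=np.r_[circ(.006,.006),circ(.006,.03)]
    if k=="ball":
        m=np.concatenate([circ(.019*np.cos(a),.034+.019*np.sin(a)) for a in np.linspace(-1.5,1.5,13)])
    if k=="square": m=box(.018,.018,.022,.046)
    if k=="disc": m=np.r_[circ(.025,.019),circ(.025,.035)]
    if k=="bar": m=box(.007,.027,.029,.043)
    return [foot,neck,m]
def T(p,X,z=0.018):
    x,y,a=p; c,s=np.cos(a),np.sin(a)
    return X@np.array([[c,s,0],[-s,c,0],[0,0,1]])+[x,y,z]
def sil(d,k,p,S,off,shape,z=.018):
    m=np.zeros(shape,np.uint8)
    for q in parts(k):
        uv=(proj(d,T(p,q,z))-off)*S
        h=cv2.convexHull(uv.astype(np.float32))
        cv2.fillConvexPoly(m,np.round(h*16).astype(np.int32),255,shift=4)
    return m
def brass(im):
    hsv=cv2.cvtColor(im,cv2.COLOR_BGR2HSV); return hsv
E
python3 - <<'E'
from rig import viewer
import cv2,numpy as np
from h import *
d=viewer.get_image("top"); im=d["pixels"]
np.savez("top.npz",**d)
s=viewer.get_image("scene"); np.savez("scene.npz",**s)
c=cv2.resize(im[160:260,235:445],None,fx=3.8,fy=3.8,interpolation=cv2.INTER_CUBIC); cv2.imwrite("pics/c1.png",c)
c2=cv2.resize(s["pixels"][170:350,190:370],None,fx=3.3,fy=3.3,interpolation=cv2.INTER_CUBIC); cv2.imwrite("pics/c2.png",c2)
hsv=cv2.cvtColor(im,cv2.COLOR_BGR2HSV)
for n,(u,v) in dict(disc=(283,204),bar=(327,207),square=(372,215),ball=(418,219),wood=(300,225)).items(): print(n,hsv[v,u])
# empty rack pads
for nm,dd,z in(("top",d,.018),("scene",s,.018)):
    g=cv2.cvtColor(dd["pixels"],cv2.COLOR_BGR2GRAY)
    m=((g<45)*255).astype(np.uint8)
    n,l,st,ce=cv2.connectedComponentsWithStats(m)
    for i in range(1,n):
        if 300<st[i,4]<1500: print(nm,st[i],ce[i],back(dd,ce[i],z).round(4))
E
```

```text
disc [ 27 182 174]
bar [ 26 184 175]
square [ 24 182 177]
ball [ 21 196 173]
wood [ 21 115 177]
top [ 84 184  31  37 324] [104.16049383 205.2962963 ] [0.6656 0.3308 0.018 ]
top [158 305  13  54 313] [163.41214058 330.67731629] [0.4642 0.2296 0.018 ]
top [177 319  29  28 629] [190.46740859 332.69952305] [0.4609 0.1868 0.018 ]
top [222 321  28  28 627] [235.70653907 334.78628389] [0.4575 0.115  0.018 ]
top [267 323  29  29 619] [281.06462036 337.12924071] [0.4536 0.0429 0.018 ]
top [312 326  29  27 616] [326.14123377 339.09577922] [ 0.4503 -0.0289  0.018 ]
scene [237 104  52  32 615] [262.11869919 121.29430894] [ 0.456  -0.3442  0.018 ]
scene [373 192  29  18 386] [387.06217617 200.36787565] [ 0.4492 -0.0296  0.018 ]
scene [406 216  30  19 454] [420.74008811 224.69823789] [0.4527 0.0425 0.018 ]
scene [442 241  33  22 552] [458.06521739 251.50724638] [0.456  0.1143 0.018 ]
scene [482 270  36  24 654] [499.50917431 281.37003058] [0.4595 0.1861 0.018 ]
scene [150 280  38  33 669] [171.14200299 296.13602392] [ 0.7965 -0.0749  0.018 ]
scene [  46  375   70  105 1200] [ 79.67666667 429.81333333] [0.9605 0.0261 0.018 ]
```

```bash
ls pics
```

```text
c1.png
c2.png
scene0.png
top0.png
wrist0.png
```

View pics/c1.png

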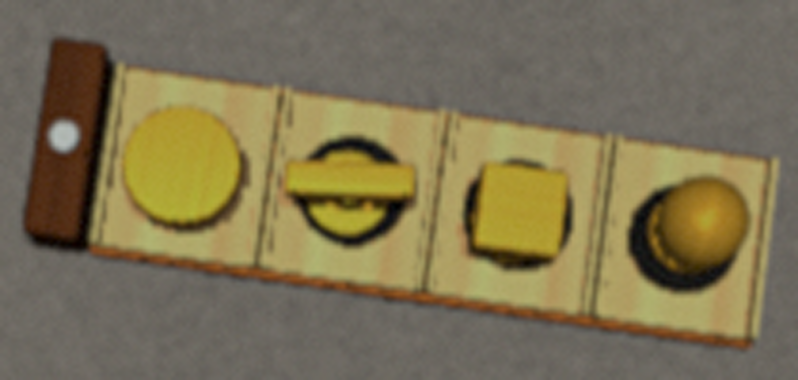

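View pics/c2.png

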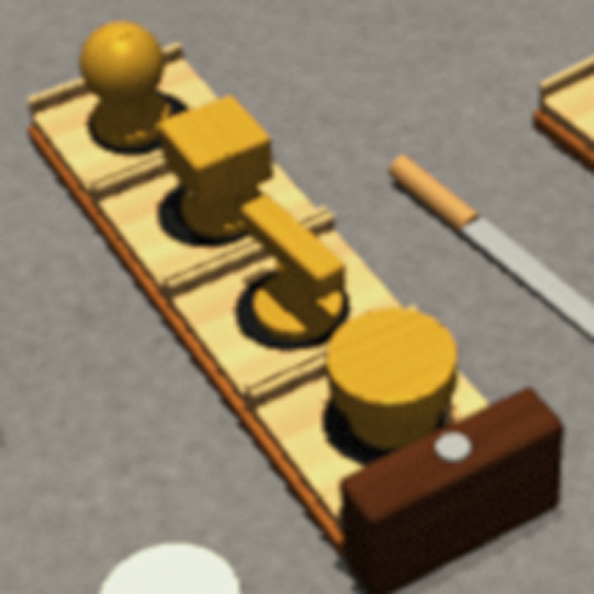

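View pics/wrist0.png

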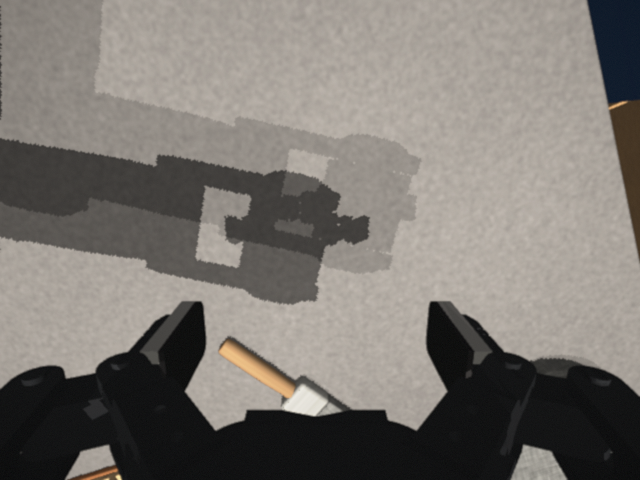

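The crop shows four brass knobs on the rack, from the end block: disc, bar, square, ball. The red and white look-alikes sit off the rack. The pad positions from the two views agree to about 1 mm and are spaced 72 mm. Next I'll fit the knob poses by silhouette.

```bash
cat > fit.py <<'E'
from h import *
import sys
d={n:dict(np.load(n+".npz")) for n in("top","scene")}
guess={n:back(d["top"],uv,.018+z) for n,uv,z in(("disc",(283,204),.035),("bar",(327,207),.043),("square",(372,215),.046),("ball",(419,218),.045))}
S=4
for k,g in guess.items():
    res={}
    data=[]
    for n in d:
        c=proj(d[n],[[g[0],g[1],.045]])[0]; off=np.round(c-35); x0,y0=off.astype(int)
        im=d[n]["pixels"][y0:y0+70,x0:x0+70]; big=cv2.resize(im,None,fx=S,fy=S,interpolation=cv2.INTER_CUBIC)
        hsv=cv2.cvtColor(big,cv2.COLOR_BGR2HSV)
        m=((hsv[...,1]>150)&(hsv[...,0]>14)&(hsv[...,0]<35)&(hsv[...,2]>50)).astype(np.uint8)*255
        data.append((n,off-0.5+0.5/S+0.0,m,big))
    def cost(p,which):
        t=0
        for i in which:
            n,off,m,_=data[i]; s=sil(d[n],k,p,S,off,m.shape)
            w=cv2.dilate(s,np.ones((61,61))) if 0 else None
            # limit to own neighbourhood
            R=np.zeros_like(m); uv=(proj(d[n],T((g[0],g[1],0),np.array([[0,0,.03]])))[0]-off)*S
            cv2.circle(R,tuple(int(v) for v in uv),int(4*(26 if n=="top" else 27)),255,-1)
            a=(s>0)&(R>0); b=(m>0)&(R>0); t+=1-(a&b).sum()/(a|b).sum()
        return t
    for which in([0],[1],[0,1]):
        best=None
        for a0 in(-.25,-.1,.05,.2):
          r=minimize(cost,[g[0],g[1],a0],args=(which,),method="Nelder-Mead",options=dict(initial_simplex=[[g[0],g[1],a0],[g[0]+.006,g[1],a0],[g[0],g[1]+.006,a0],[g[0]-.003,g[1],a0+.15]],maxiter=80))
          if best is None or r.fun<best.fun: best=r
        print(k,which,best.x.round(4),round(best.fun,3))
    for n,off,m,big in data:
        s=sil(d[n],k,best.x,S,off,m.shape); cs,_=cv2.findContours(s,0,2); v=big.copy(); cv2.drawContours(v,cs,-1,(255,0,0),1)
        res[n]=np.hstack([v,cv2.cvtColor(m,cv2.COLOR_GRAY2BGR)//2+0])
    cv2.imwrite(f"pics/fit_{k}.png",cv2.resize(np.vstack(list(res.values())),None,fx=.7,fy=.7))
E
python3 fit.py; python3 -c "
import cv2,numpy as np
a=[cv2.imread(f'pics/fit_{k}.png') for k in('disc','bar','square','ball')]
cv2.imwrite('pics/fits.png',cv2.resize(np.vstack([np.hstack(a[:2]),np.hstack(a[2:])]),(600,600)))"
```

```text
disc [0] [ 0.6642  0.0405 -0.1057] 0.065
disc [1] [ 0.6642  0.0405 -0.0788] 0.119
disc [0, 1] [ 0.6642  0.0404 -0.2409] 0.187
bar [0] [ 0.6574 -0.0288 -0.0037] 0.068
bar [1] [ 0.6558 -0.0312 -0.0396] 0.199
bar [0, 1] [ 0.6571 -0.0293 -0.0254] 0.304
square [0] [ 0.6447 -0.0995 -0.1232] 0.099
square [1] [ 0.6432 -0.0994 -0.2672] 0.192
square [0, 1] [ 0.6444 -0.0997 -0.1654] 0.311
ball [0] [ 0.6408 -0.1755  0.0808] 0.059
ball [1] [ 0.6393 -0.1757  0.012 ] 0.178
ball [0, 1] [ 0.6402 -0.1755  0.2481] 0.249
```

View pics/fits.png

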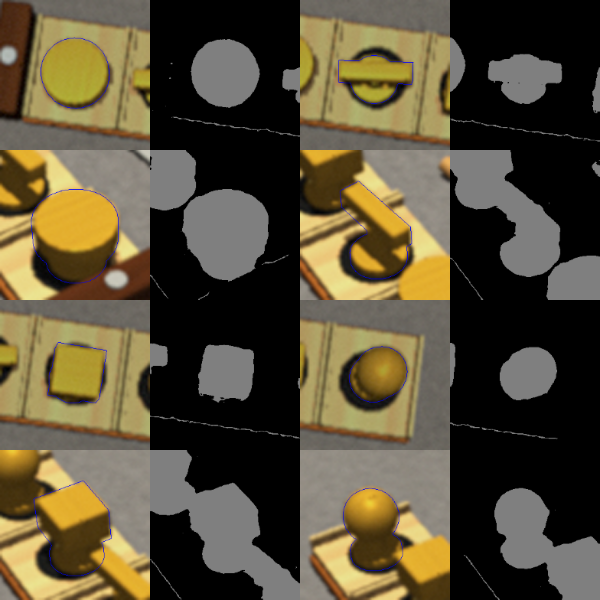

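The fits match both views to about 2 mm, and the heights, sizes and rack spacing are consistent:

| Knob | x, y (m) | Yaw (rad) | Goes to |
|---|---|---|---|
| disc | (0.664, 0.0405) | any | (0.450, -0.029) |
| bar | (0.657, -0.029) | 0 | (0.453, 0.043) |
| square | (0.644, -0.0995) | -0.13 | (0.457, 0.1145) |
| ball | (0.640, -0.1755) | any | (0.460, 0.1865) |

I'll turn the tool first, so the jaws lie along the rack's x.

{"method": "jog_arm", "body": {
  "dr": [
    [0,0,0.143],
    [0,0,0.143],
    [0,0,0.143],
    [0,0,0.143],
    [0,0,0.143],
    [0,0,0.143],
    [0,0,0.143],
    [0,0,0.143],
    [0,0,0.143],
    [0,0,0]
  ],
  "slide": [
    [0,0,0],
    [0,0,0],
    [0,0,0],
    [0,0,0],
    [0,0,0],
    [0,0,0],
    [0,0,0],
    [0,0,0],
    [0,0,0],
    [0,0,0]
  ],
  "gripper": [1,1,1,1,1,1,1,1,1,1],
  "force": 40
}}

```text
time_s: 1.25
position: [0.215, 0.5061, 0.2422]
tool_rot: [[0.993, -0.119, -0.0], [-0.119, -0.993, -0.0], [-0.0, 0.0, -1.0]]
ft_force: [-0.1, -0.3, 0.3]
grip_width: 0.0857
```

```bash
cat > go.py <<'E'
import sys,numpy as np
from rig import observe
s=observe(); R=s["tool_rot"]; p=s["position"]
t=np.array([float(v) for v in sys.argv[1:4]]); yaw=np.arctan2(R[1,0],R[0,0])
print("t",round(s["time_s"],2),"pos",p.round(4),"yaw",yaw.round(4),"tilt",R[:,2].round(4),"w",round(s["grip_width"],4),"F",s["ft_force"].round(1))
print("tool delta",(R.T@(t-p)).round(4))
if len(sys.argv)>4: print("rz",round(yaw-float(sys.argv[4]),4))
E
python3 go.py .664 .0405 .15 -0.115
```

```text
t 1.25 pos [0.215  0.5061 0.2422] yaw -0.1192 tilt [-2.e-04 -2.e-04 -1.e+00] w 0.0857 F [-0.1 -0.3  0.3]
tool delta [0.5012 0.4089 0.0922]
rz -0.0042
```

{"method": "jog_arm", "body": {
  "dr": [
    [0,0,0],
    [0,0,0],
    [0,0,0],
    [0,0,0],
    [0,0,0],
    [0,0,0],
    [0,0,0],
    [0,0,0],
    [0,0,0],
    [0,0,0]
  ],
  "slide": [
    [0.01,0.008,0],
    [0.02,0.016,0],
    [0.03,0.0246,0],
    [0.03,0.0246,0],
    [0.03,0.0246,0],
    [0.03,0.0246,0],
    [0.03,0.0246,0],
    [0.03,0.0246,0],
    [0.03,0.0246,0],
    [0.03,0.0246,0]
  ],
  "gripper": [1,1,1,1,1,1,1,1,1,1]
}}

```text
time_s: 2.25
position: [0.4583, 0.253, 0.2424]
tool_rot: [[0.993, -0.115, 0.0], [-0.115, -0.993, -0.0], [0.0, 0.0, -1.0]]
ft_force: [0.8, 2.0, 0.1]
grip_width: 0.0855
```

{"method": "jog_arm", "body": {
  "dr": [
    [0,0,0],
    [0,0,0],
    [0,0,0],
    [0,0,0],
    [0,0,0],
    [0,0,0],
    [0,0,0],
    [0,0,0],
    [0,0,0],
    [0,0,0]
  ],
  "slide": [
    [0.03,0.0246,0],
    [0.03,0.0246,0],
    [0.03,0.0246,0],
    [0.03,0.0246,0],
    [0.03,0.0246,0.01],
    [0.03,0.0246,0.02],
    [0.03,0.0246,0.02],
    [0.02,0.015,0.02],
    [0.001,0.0004,0.02],
    [0,0,0]
  ],
  "gripper": [1,1,1,1,1,1,1,1,1,1]
}}

```text
time_s: 3.25
position: [0.6635, 0.0401, 0.149]
tool_rot: [[0.993, -0.116, -0.006], [-0.116, -0.993, 0.001], [-0.006, 0.0, -1.0]]
ft_force: [-0.4, 0.5, -0.2]
grip_width: 0.0853
```

```bash
python3 go.py .664 .0405 .037 -0.115
python3 - <<'E'
from rig import viewer
import cv2
d=viewer.get_image("wrist"); cv2.imwrite("pics/w1.png",d["pixels"])
E
```

```text
t 3.25 pos [0.6635 0.0401 0.149 ] yaw -0.1167 tilt [-6.2e-03  6.0e-04 -1.0e+00] w 0.0853 F [-0.4  0.5 -0.2]
tool delta [ 0.0012 -0.0004  0.112 ]
rz -0.0017
```

View pics/w1.png

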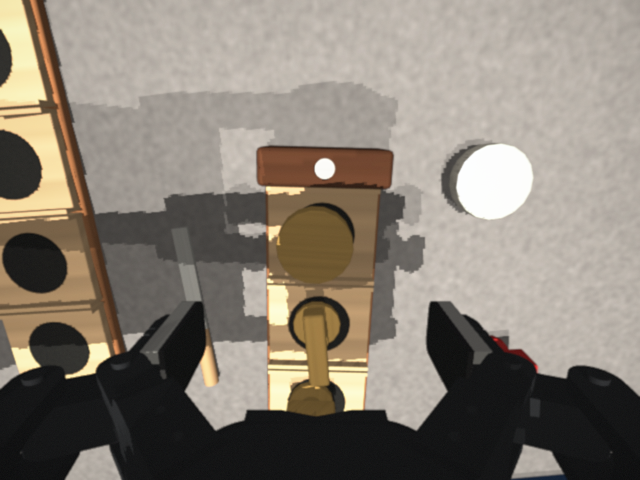

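The wrist picture shows the disc at (316,243) next to the end block, with the bar at (317,325) behind it, and the jaws straddle the rack's x. I'll check the predicted projection before going down.

Run:
```python
from rig import viewer
from h import *
d=viewer.get_image("wrist"); im=d["pixels"].copy()
for k,p in dict(disc=(.664,.0405,0),bar=(.657,-.029,-.01),square=(.644,-.0995,-.13)).items():
    for q in parts(k)[::2]:
        h=cv2.convexHull(proj(d,T(p,q)).astype(np.float32)); cv2.polylines(im,[h.astype(int)],True,(255,0,0),1)
cv2.imwrite("pics/w2.png",im[100:420,120:460])
```

```text
(no output)
```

View pics/w2.png

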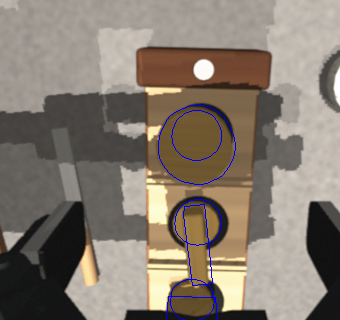

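The outlines match within 1–2 px, so I'll go down and grip the disc.

{"method": "jog_arm", "body": {
  "dr": [
    [0,0,0],
    [0,0,0],
    [0,0,0],
    [0,0,0],
    [0,0,0],
    [0,0,0],
    [0,0,0],
    [0,0,0],
    [0,0,0],
    [0,0,0]
  ],
  "slide": [
    [0,0,0.015],
    [0,0,0.02],
    [0,0,0.02],
    [0,0,0.02],
    [0,0,0.015],
    [0,0,0.01],
    [0,0,0.008],
    [0,0,0.004],
    [0,0,0],
    [0,0,0]
  ],
  "gripper": [1,1,1,1,1,1,1,1,1,1]
}}

```text
time_s: 4.35
position: [0.6649, 0.0416, 0.0411]
tool_rot: [[0.993, -0.118, 0.001], [-0.118, -0.993, -0.0], [0.001, 0.0, -1.0]]
ft_force: [0.3, 1.0, 0.4]
grip_width: 0.0856
```

{"method": "jog_arm", "body": {
  "dr": [
    [0,0,0],
    [0,0,0],
    [0,0,0],
    [0,0,0],
    [0,0,0],
    [0,0,0],
    [0,0,0],
    [0,0,0],
    [0,0,0],
    [0,0,0]
  ],
  "slide": [
    [0,0,0],
    [0,0,0],
    [0,0,0],
    [0,0,0],
    [0,0,0],
    [0,0,0],
    [0,0,0],
    [0,0,0],
    [0,0,0],
    [0,0,0]
  ],
  "gripper": [0.6,0.4,0.2,0.0,-0.2,-0.4,-0.6,-0.8,-1,-1],
  "force": 40
}}

```text
time_s: 5.35
position: [0.6645, 0.0417, 0.0408]
tool_rot: [[0.993, -0.118, 0.0], [-0.118, -0.993, -0.0], [0.0, -0.0, -1.0]]
ft_force: [-1.3, 0.2, 5.9]
grip_width: 0.0486
```

```bash
python3 go.py .664 .0405 .037 -0.115
python3 - <<'E'
from rig import viewer
import cv2,numpy as np
a=viewer.get_image("wrist")["pixels"][150:470,130:510]
b=viewer.get_image("scene")["pixels"]; cv2.imwrite("pics/s3.png",b);cv2.imwrite("pics/w3.png",a)
E
```

```text
t 5.35 pos [0.6645 0.0417 0.0408] yaw -0.118 tilt [ 3.e-04 -0.e+00 -1.e+00] w 0.0486 F [-1.3  0.2  5.9]
tool delta [-0.0004  0.0012  0.0038]
rz -0.003
```

View pics/w3.png

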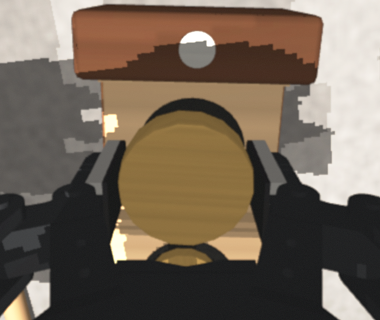

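View pics/s3.png

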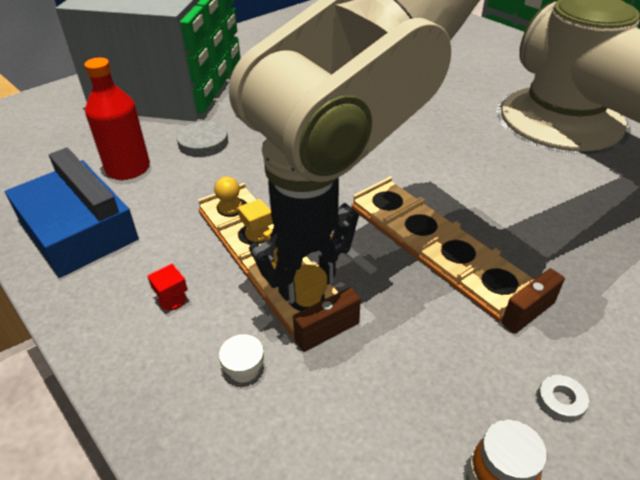

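Width 48.6 mm and the disc is centred between the pads (crop ~(187,180)), so it is gripped. Next I'll lift it.

{"method": "jog_arm", "body": {
  "dr": [
    [0,0,0],
    [0,0,0],
    [0,0,0],
    [0,0,0],
    [0,0,0],
    [0,0,0],
    [0,0,0],
    [0,0,0],
    [0,0,0],
    [0,0,0]
  ],
  "slide": [
    [0,0,-0.004],
    [0,0,-0.01],
    [0,0,-0.02],
    [0,0,-0.02],
    [0,0,-0.02],
    [0,0,-0.015],
    [0,0,-0.01],
    [0,0,-0.003],
    [0,0,0],
    [0,0,0]
  ],
  "gripper": [-1,-1,-1,-1,-1,-1,-1,-1,-1,-1]
}}

```text
time_s: 6.45
position: [0.6642, 0.0417, 0.1414]
tool_rot: [[0.993, -0.118, -0.002], [-0.118, -0.993, 0.0], [-0.002, -0.0, -1.0]]
ft_force: [0.0, -0.2, -2.1]
grip_width: 0.0488
```

```bash
python3 go.py .45 -.0293 .14 -0.047
python3 - <<'E'
from rig import viewer
import cv2,numpy as np
a=viewer.get_image("wrist")["pixels"][150:470,130:510]
cv2.imwrite("pics/w4.png",a)
E
```

```text
t 6.45 pos [0.6642 0.0417 0.1414] yaw -0.118 tilt [-1.5e-03  2.0e-04 -1.0e+00] w 0.0488 F [ 0.  -0.2 -2.1]
tool delta [-0.2043  0.0957  0.0017]
rz -0.071
```

View pics/w4.png

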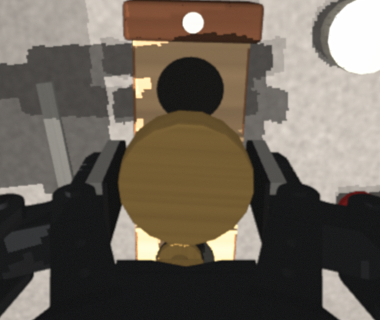

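The disc is held (Fz -2.1 N, about 0.2 kg) and hasn't moved in the grip. I'll carry it to its bay.

{"method": "jog_arm", "body": {
  "dr": [
    [0,0,0],
    [0,0,0],
    [0,0,0],
    [0,0,0],
    [0,0,0],
    [0,0,0],
    [0,0,0],
    [0,0,0],
    [0,0,0],
    [0,0,0]
  ],
  "slide": [
    [-0.01,0.0045,0],
    [-0.025,0.012,0],
    [-0.03,0.014,0],
    [-0.035,0.0165,0],
    [-0.035,0.0165,0],
    [-0.03,0.014,0],
    [-0.025,0.012,0],
    [-0.0143,0.005,0],
    [0,0,0],
    [0,0,0]
  ],
  "gripper": [-1,-1,-1,-1,-1,-1,-1,-1,-1,-1]
}}

```text
time_s: 7.5
position: [0.451, -0.0282, 0.1424]
tool_rot: [[0.993, -0.118, 0.001], [-0.118, -0.993, -0.0], [0.001, 0.0, -1.0]]
ft_force: [-0.1, 0.5, -2.0]
grip_width: 0.0487
```

{"method": "jog_arm", "body": {
  "dr": [
    [0,0,0],
    [0,0,0],
    [0,0,0],
    [0,0,0],
    [0,0,0],
    [0,0,0],
    [0,0,0],
    [0,0,0],
    [0,0,0],
    [0,0,0]
  ],
  "slide": [
    [0,0,0.008],
    [0,0,0.016],
    [0,0,0.02],
    [0,0,0.016],
    [0,0,0.01],
    [0,0,0.005],
    [0,0,0],
    [0,0,0],
    [0,0,0],
    [0,0,0]
  ],
  "gripper": [-1,-1,-1,-1,-1,-1,-1,-1,-1,-1]
}}

```text
time_s: 8.5
position: [0.4508, -0.0282, 0.0678]
tool_rot: [[0.993, -0.118, 0.001], [-0.118, -0.993, -0.0], [0.001, 0.0, -1.0]]
ft_force: [-0.1, -0.4, -1.5]
grip_width: 0.0484
```

```bash
python3 go.py .45 -.0281 .0415 -0.047
python3 - <<'E'
from rig import viewer
from h import *
d=viewer.get_image("scene"); im=d["pixels"]
s=observe() if 0 else None
a=cv2.resize(im[130:290,330:530],None,fx=3,fy=3)
cv2.imwrite("pics/s5.png",a)
d=viewer.get_image("wrist"); cv2.imwrite("pics/w5.png",d["pixels"])
E
```

```text
t 8.5 pos [ 0.4508 -0.0282  0.0678] yaw -0.118 tilt [ 1.e-03 -4.e-04 -1.e+00] w 0.0484 F [-0.1 -0.4 -1.5]
tool delta [-0.0008 -0.      0.0263]
rz -0.071
```

View pics/s5.png

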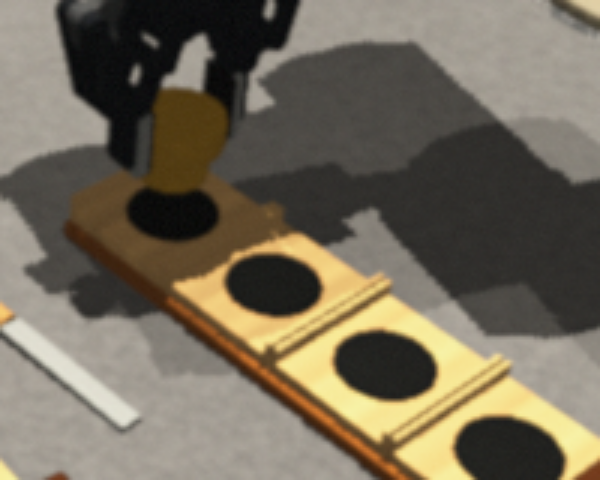

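View pics/w5.png

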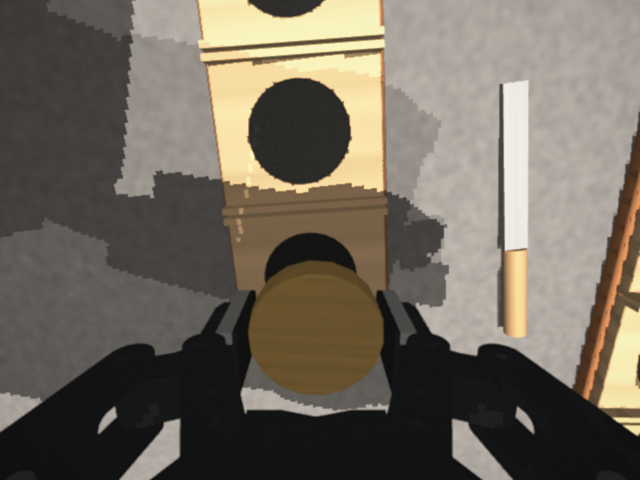

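```bash
cat > ov.py <<'E'
import sys
from rig import viewer,observe
from h import *
# knob x y yaw z out
k=sys.argv[1]; x,y,a,z=map(float,sys.argv[2:6]); out=[]
for n in sys.argv[7:] or ("scene","wrist"):
    d=viewer.get_image(n); c=proj(d,[[x,y,z+.02]])[0].astype(int); w=60 if n!="wrist" else 110
    S=300//w if n!="wrist" else 3
    x0,y0=max(c[0]-w,0),max(c[1]-w,0); im=d["pixels"][y0:y0+2*w,x0:x0+2*w]
    im=cv2.resize(im,None,fx=S,fy=S,interpolation=cv2.INTER_CUBIC); raw=im.copy()
    for q in parts(k):
        h=cv2.convexHull(((proj(d,T((x,y,a),q,z))-[x0,y0]+.5)*S).astype(np.float32)); cv2.polylines(im,[h.astype(int)],True,(255,0,0),1)
    out.append(cv2.resize(im,(400,400)))
cv2.imwrite(sys.argv[6],np.hstack(out))
E
python3 ov.py disc .4508 -.0294 0 .045 pics/o1.png
```

```text
(no output)
```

View pics/o1.png

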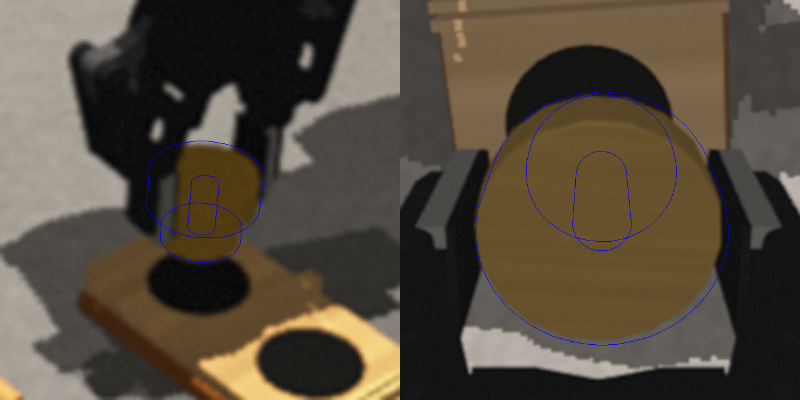

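The model outline fits both views, so the disc is upright. I'll lower it.

{"method": "jog_arm", "body": {
  "dr": [
    [0,0,0],
    [0,0,0],
    [0,0,0],
    [0,0,0],
    [0,0,0],
    [0,0,0],
    [0,0,0],
    [0,0,0],
    [0,0,0],
    [0,0,0]
  ],
  "slide": [
    [0,0,0.004],
    [0,0,0.006],
    [0,0,0.006],
    [0,0,0.004],
    [0,0,0.003],
    [0,0,0.002],
    [0,0,0],
    [0,0,0],
    [0,0,0],
    [0,0,0]
  ],
  "gripper": [-1,-1,-1,-1,-1,-1,-1,-1,-1,-1]
}}

```text
time_s: 9.7
position: [0.4506, -0.0281, 0.0425]
tool_rot: [[0.993, -0.118, 0.0], [-0.118, -0.993, -0.0], [0.0, 0.0, -1.0]]
ft_force: [0.4, 0.4, -2.1]
grip_width: 0.0489
```

```bash
python3 go.py .45 -.0281 .0405 -0.047; python3 ov.py disc .4508 -.0294 0 .0195 pics/o2.png
```

```text
t 9.7 pos [ 0.4506 -0.0281  0.0425] yaw -0.118 tilt [ 3.e-04 -1.e-04 -1.e+00] w 0.0489 F [ 0.4  0.4 -2.1]
tool delta [-0.0006  0.      0.002 ]
rz -0.071
```

View pics/o2.png

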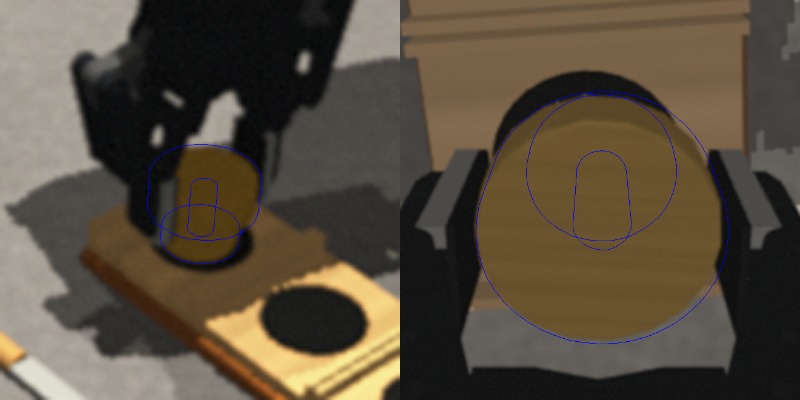

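{"method": "jog_arm", "body": {
  "dr": [
    [0,0,0],
    [0,0,0],
    [0,0,0],
    [0,0,0],
    [0,0,0],
    [0,0,0],
    [0,0,0],
    [0,0,0],
    [0,0,0],
    [0,0,0]
  ],
  "slide": [
    [0,0,0.0005],
    [0,0,0.0005],
    [0,0,0.0005],
    [0,0,0],
    [0,0,0],
    [0,0,0],
    [0,0,0],
    [0,0,0],
    [0,0,0],
    [0,0,0]
  ],
  "gripper": [-1,-1,-1,-1,-1,-1,-1,-1,-1,-1]
}}

```text
time_s: 10.8
position: [0.4505, -0.0281, 0.0408]
tool_rot: [[0.993, -0.118, -0.0], [-0.118, -0.993, 0.0], [-0.0, -0.0, -1.0]]
ft_force: [-0.7, -0.4, -0.7]
grip_width: 0.049
```

{"method": "jog_arm", "body": {
  "dr": [
    [0,0,0],
    [0,0,0],
    [0,0,0],
    [0,0,0],
    [0,0,0],
    [0,0,0],
    [0,0,0],
    [0,0,0],
    [0,0,0],
    [0,0,0]
  ],
  "slide": [
    [0,0,0.0005],
    [0,0,0],
    [0,0,0],
    [0,0,0],
    [0,0,0],
    [0,0,0],
    [0,0,0],
    [0,0,0],
    [0,0,0],
    [0,0,0]
  ],
  "gripper": [-1,-1,-1,0.2,0.3,0.5,0.7,1,1,1]
}}

```text
time_s: 11.8
position: [0.4505, -0.0282, 0.0403]
tool_rot: [[0.993, -0.118, 0.0], [-0.118, -0.993, -0.0], [0.0, 0.0, -1.0]]
ft_force: [0.1, 0.7, 0.2]
grip_width: 0.0854
```

```bash
python3 go.py .657 -.029 .15 -0.0; python3 ov.py disc .4505 -.0293 0 .018 pics/o3.png
```

```text
t 11.8 pos [ 0.4505 -0.0282  0.0403] yaw -0.118 tilt [ 0. -0. -1.] w 0.0854 F [0.1 0.7 0.2]
tool delta [ 0.2051 -0.0235 -0.1097]
rz -0.118
```

View pics/o3.png

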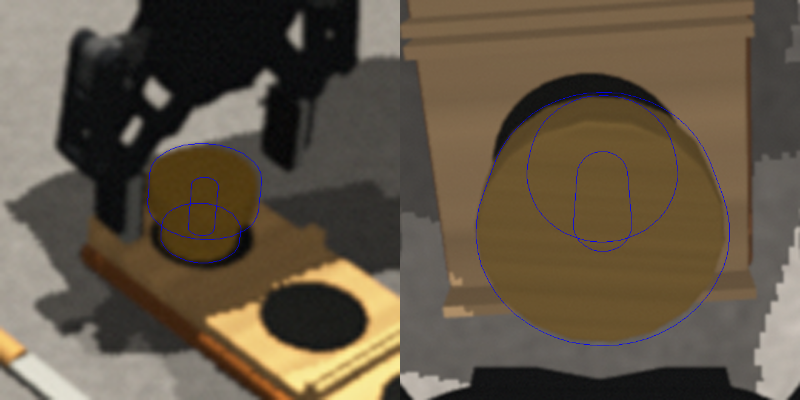

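The disc is standing free, upright and centred on the pad. Next is the bar.

{"method": "jog_arm", "body": {
  "dr": [
    [0,0,0],
    [0,0,0],
    [0,0,0],
    [0,0,0],
    [0,0,0],
    [0,0,0],
    [0,0,-0.054],
    [0,0,-0.054],
    [0,0,0],
    [0,0,0]
  ],
  "slide": [
    [0,0,-0.008],
    [0,0,-0.018],
    [0,0,-0.025],
    [0,0,-0.025],
    [0,0,-0.02],
    [0,0,-0.014],
    [0,0,0],
    [0,0,0],
    [0,0,0],
    [0,0,0]
  ],
  "gripper": [1,1,1,1,1,1,1,1,1,1]
}}

```text
time_s: 12.9
position: [0.4504, -0.0281, 0.1506]
tool_rot: [[1.0, -0.011, 0.0], [-0.011, -1.0, -0.0], [0.0, 0.0, -1.0]]
ft_force: [-0.2, -0.4, -0.3]
grip_width: 0.0854
```

{"method": "jog_arm", "body": {
  "dr": [
    [0,0,0],
    [0,0,0],
    [0,0,0],
    [0,0,0],
    [0,0,0],
    [0,0,0],
    [0,0,0],
    [0,0,0],
    [0,0,0],
    [0,0,0]
  ],
  "slide": [
    [0.01,0,0],
    [0.025,0,0],
    [0.03,0,0],
    [0.035,0,0],
    [0.035,0,0],
    [0.03,0,0],
    [0.025,0,0],
    [0.0165,-0.0015,0],
    [0,0,0],
    [0,0,0]
  ],
  "gripper": [1,1,1,1,1,1,1,1,1,1]
}}

```text
time_s: 13.9
position: [0.6568, -0.0286, 0.1498]
tool_rot: [[1.0, -0.01, -0.001], [-0.01, -1.0, 0.0], [-0.001, -0.0, -1.0]]
ft_force: [-0.6, 0.7, 0.4]
grip_width: 0.0854
```

```bash
python3 go.py .657 -.029 .044 -0.01; python3 ov.py bar .657 -.029 -.01 .018 pics/o4.png top wrist
```

```text
t 13.9 pos [ 0.6568 -0.0286  0.1498] yaw -0.0102 tilt [-1.e-03  1.e-04 -1.e+00] w 0.0854 F [-0.6  0.7  0.4]
tool delta [0.0003 0.0004 0.1058]
rz -0.0002
```

View pics/o4.png

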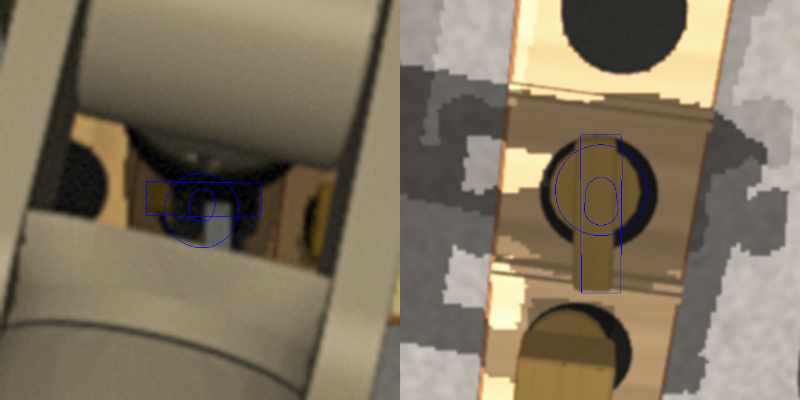

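The wrist view shows the bar turned about -0.045 rad relative to the tool and about 1 mm to -x. I'll correct for that, go down and grip.

{"method": "jog_arm", "body": {
  "dr": [
    [0,0,0.04],
    [0,0,0],
    [0,0,0],
    [0,0,0],
    [0,0,0],
    [0,0,0],
    [0,0,0],
    [0,0,0],
    [0,0,0],
    [0,0,0]
  ],
  "slide": [
    [-0.001,0,0.01],
    [0,0,0.02],
    [0,0,0.02],
    [0,0,0.02],
    [0,0,0.015],
    [0,0,0.01],
    [0,0,0.006],
    [0,0,0.004],
    [0,0,0],
    [0,0,0]
  ],
  "gripper": [1,1,1,1,1,1,1,1,1,1]
}}

```text
time_s: 15.0
position: [0.6563, -0.0287, 0.046]
tool_rot: [[0.999, -0.05, 0.001], [-0.05, -0.999, -0.0], [0.001, 0.0, -1.0]]
ft_force: [-0.5, -0.6, -0.4]
grip_width: 0.0858
```

{"method": "jog_arm", "body": {
  "dr": [
    [0,0,0],
    [0,0,0],
    [0,0,0],
    [0,0,0],
    [0,0,0],
    [0,0,0],
    [0,0,0],
    [0,0,0],
    [0,0,0],
    [0,0,0]
  ],
  "slide": [
    [0,0,0],
    [0,0,0],
    [0,0,0],
    [0,0,0],
    [0,0,0],
    [0,0,0],
    [0,0,0],
    [0,0,0],
    [0,0,0],
    [0,0,0]
  ],
  "gripper": [0.5,0.2,0,-0.1,-0.2,-0.25,-0.3,-0.35,-0.4,-0.4]
}}

```text
time_s: 16.0
position: [0.656, -0.0287, 0.0453]
tool_rot: [[0.999, -0.05, 0.0], [-0.05, -0.999, 0.0], [0.0, -0.0, -1.0]]
ft_force: [-0.4, -0.2, -0.6]
grip_width: 0.0253
```

```bash
python3 go.py .656 -.029 .044 -0.05; python3 ov.py bar .656 -.029 -.05 .018 pics/o5.png scene wrist
```

```text
t 16.0 pos [ 0.656  -0.0287  0.0453] yaw -0.05 tilt [ 0.  0. -1.] w 0.0253 F [-0.4 -0.2 -0.6]
tool delta [0.     0.0003 0.0013]
rz -0.0
```

View pics/o5.png

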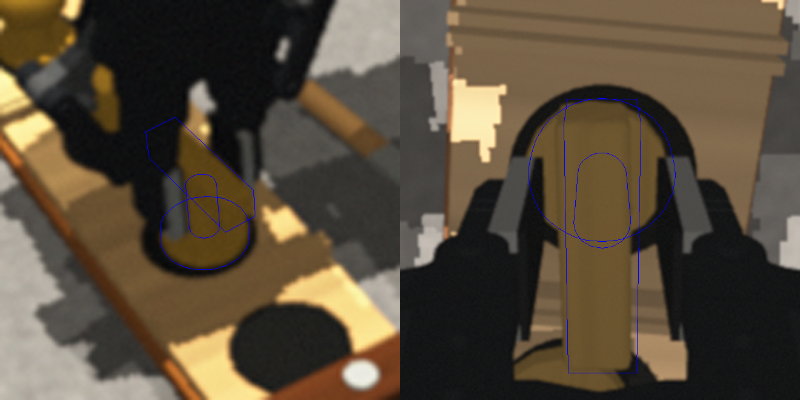

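The bar is aligned and lies between the pads, so I'll close and lift.

{"method": "jog_arm", "body": {
  "dr": [
    [0,0,0],
    [0,0,0],
    [0,0,0],
    [0,0,0],
    [0,0,0],
    [0,0,0],
    [0,0,0],
    [0,0,0],
    [0,0,0],
    [0,0,0]
  ],
  "slide": [
    [-0.0005,0,0],
    [0,0,0],
    [0,0,0],
    [0,0,0],
    [0,0,0],
    [0,0,0],
    [0,0,0],
    [0,0,0],
    [0,0,0],
    [0,0,0]
  ],
  "gripper": [-0.45,-0.5,-0.55,-0.6,-0.7,-0.8,-0.9,-1,-1,-1],
  "force": 40
}}

```text
time_s: 17.1
position: [0.6555, -0.0287, 0.0455]
tool_rot: [[0.999, -0.05, 0.0], [-0.05, -0.999, -0.0], [0.0, 0.0, -1.0]]
ft_force: [-1.9, 0.5, 4.5]
grip_width: 0.014
```

{"method": "jog_arm", "body": {
  "dr": [
    [0,0,0],
    [0,0,0],
    [0,0,0],
    [0,0,0],
    [0,0,0],
    [0,0,0],
    [0,0,0],
    [0,0,0],
    [0,0,0],
    [0,0,0]
  ],
  "slide": [
    [0,0,-0.004],
    [0,0,-0.01],
    [0,0,-0.02],
    [0,0,-0.02],
    [0,0,-0.02],
    [0,0,-0.015],
    [0,0,-0.01],
    [0,0,-0.003],
    [0,0,0],
    [0,0,0]
  ],
  "gripper": [-1,-1,-1,-1,-1,-1,-1,-1,-1,-1]
}}

```text
time_s: 18.1
position: [0.6552, -0.0286, 0.1465]
tool_rot: [[0.999, -0.05, -0.002], [-0.05, -0.999, 0.0], [-0.002, -0.0, -1.0]]
ft_force: [-0.7, 0.1, -1.8]
grip_width: 0.0142
```

```bash
python3 go.py .453 .043 .146 -0.05; python3 ov.py bar .656 -.029 -.05 .12 pics/o6.png scene wrist
```

```text
t 18.1 pos [ 0.6552 -0.0286  0.1465] yaw -0.05 tilt [-1.5e-03  4.0e-04 -1.0e+00] w 0.0142 F [-0.7  0.1 -1.8]
tool delta [-0.2055 -0.0614  0.0008]
rz -0.0
```

View pics/o6.png

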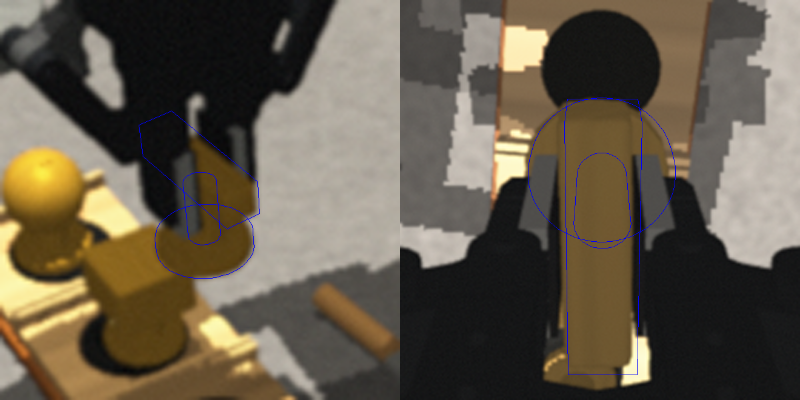

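The bar is held (Fz -1.8 N, width 14.2 mm) and upright. I'll carry it over and lower it to just above the pad.

{"method": "jog_arm", "body": {
  "dr": [
    [0,0,0],
    [0,0,0],
    [0,0,0],
    [0,0,0],
    [0,0,0],
    [0,0,0],
    [0,0,0],
    [0,0,0],
    [0,0,0],
    [0,0,0]
  ],
  "slide": [
    [-0.01,-0.003,0],
    [-0.025,-0.0075,0],
    [-0.03,-0.009,0],
    [-0.035,-0.0105,0],
    [-0.035,-0.0105,0],
    [-0.03,-0.009,0],
    [-0.025,-0.0075,0],
    [-0.0155,-0.0044,0],
    [0,0,0],
    [0,0,0]
  ],
  "gripper": [-1,-1,-1,-1,-1,-1,-1,-1,-1,-1]
}}

```text
time_s: 19.2
position: [0.4539, 0.0428, 0.1474]
tool_rot: [[0.999, -0.05, 0.001], [-0.05, -0.999, -0.0], [0.001, 0.0, -1.0]]
ft_force: [0.2, -0.8, -1.4]
grip_width: 0.0141
```

{"method": "jog_arm", "body": {
  "dr": [
    [0,0,0],
    [0,0,0],
    [0,0,0],
    [0,0,0],
    [0,0,0],
    [0,0,0],
    [0,0,0],
    [0,0,0],
    [0,0,0],
    [0,0,0]
  ],
  "slide": [
    [0,0,0.008],
    [0,0,0.018],
    [0,0,0.022],
    [0,0,0.02],
    [0,0,0.014],
    [0,0,0.008],
    [0,0,0.005],
    [0,0,0.003],
    [0,0,0],
    [0,0,0]
  ],
  "gripper": [-1,-1,-1,-1,-1,-1,-1,-1,-1,-1]
}}

```text
time_s: 20.2
position: [0.4536, 0.0429, 0.0497]
tool_rot: [[0.999, -0.05, 0.001], [-0.05, -0.999, -0.0], [0.001, 0.0, -1.0]]
ft_force: [0.3, -0.8, -1.2]
grip_width: 0.0139
```

```bash
python3 go.py .453 .043 .0455 -0.05; python3 ov.py bar .453 .0427 -.05 .020 pics/o7.png scene wrist
```

```text
t 20.2 pos [0.4536 0.0429 0.0497] yaw -0.05 tilt [ 9.e-04 -2.e-04 -1.e+00] w 0.0139 F [ 0.3 -0.8 -1.2]
tool delta [-0.0007 -0.0001  0.0042]
rz 0.0
```

View pics/o7.png

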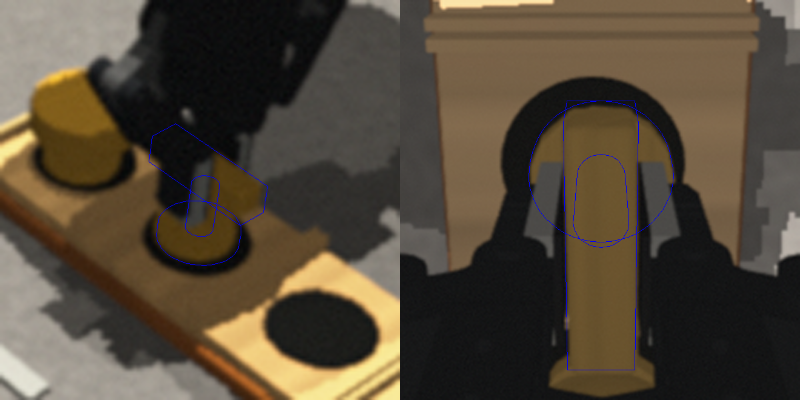

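{"method": "jog_arm", "body": {
  "dr": [
    [0,0,0],
    [0,0,0],
    [0,0,0],
    [0,0,0],
    [0,0,0],
    [0,0,0],
    [0,0,0],
    [0,0,0],
    [0,0,0],
    [0,0,0]
  ],
  "slide": [
    [0,0,0.001],
    [0,0,0.001],
    [0,0,0.0005],
    [0,0,0.0005],
    [0,0,0.0005],
    [0,0,0],
    [0,0,0],
    [0,0,0],
    [0,0,0],
    [0,0,0]
  ],
  "gripper": [-1,-1,-1,-1,-1,-1,-1,-1,-1,-1]
}}

```text
time_s: 21.3
position: [0.4533, 0.0429, 0.0458]
tool_rot: [[0.999, -0.05, 0.0], [-0.05, -0.999, -0.0], [0.0, 0.0, -1.0]]
ft_force: [0.6, 1.5, -1.1]
grip_width: 0.0141
```

{"method": "jog_arm", "body": {
  "dr": [
    [0,0,0],
    [0,0,0],
    [0,0,0],
    [0,0,0],
    [0,0,0],
    [0,0,0],
    [0,0,0],
    [0,0,0],
    [0,0,0],
    [0,0,0]
  ],
  "slide": [
    [0,0,0.0005],
    [0,0,0],
    [0,0,0],
    [0,0,0],
    [0,0,0],
    [0,0,0],
    [0,0,0],
    [0,0,0],
    [0,0,0],
    [0,0,0]
  ],
  "gripper": [-1,-1,-1,-0.5,-0.3,0,0.3,0.6,1,1]
}}

```text
time_s: 22.3
position: [0.4533, 0.0429, 0.0453]
tool_rot: [[0.999, -0.05, -0.0], [-0.05, -0.999, -0.0], [-0.0, 0.0, -1.0]]
ft_force: [0.5, -0.6, 0.1]
grip_width: 0.0851
```

```bash
python3 go.py .644 -.0995 .15 -0.13; python3 ov.py bar .453 .0427 -.05 .018 pics/o8.png scene wrist
```

```text
t 22.3 pos [0.4533 0.0429 0.0453] yaw -0.05 tilt [-0. -0. -1.] w 0.0851 F [ 0.5 -0.6  0.1]
tool delta [ 0.1975  0.1327 -0.1047]
rz 0.08
```

View pics/o8.png

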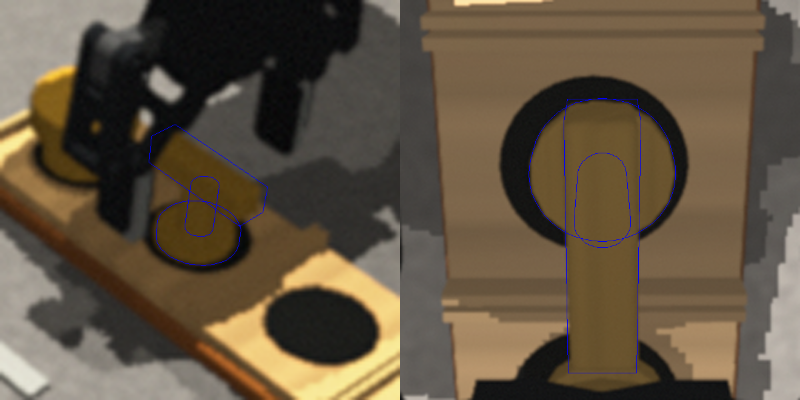

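The bar is upright and on its pad. Next is the square.

{"method": "jog_arm", "body": {
  "dr": [
    [0,0,0],
    [0,0,0],
    [0,0,0],
    [0,0,0],
    [0,0,0],
    [0,0,0],
    [0,0,0],
    [0,0,0],
    [0,0,0],
    [0,0,0]
  ],
  "slide": [
    [0,0,-0.008],
    [0,0,-0.018],
    [0,0,-0.025],
    [0,0,-0.025],
    [0,0,-0.02],
    [0,0,-0.009],
    [0,0,0],
    [0.01,0.0067,0],
    [0.02,0.0134,0],
    [0.03,0.0202,0]
  ],
  "gripper": [1,1,1,1,1,1,1,1,1,1]
}}

```text
time_s: 23.4
position: [0.5114, -0.0006, 0.1493]
tool_rot: [[0.999, -0.049, -0.002], [-0.049, -0.999, 0.001], [-0.002, -0.001, -1.0]]
ft_force: [0.9, -0.0, -0.3]
grip_width: 0.0858
```

{"method": "jog_arm", "body": {
  "dr": [
    [0,0,0],
    [0,0,0],
    [0,0,0],
    [0,0,0],
    [0,0,0],
    [0,0,0],
    [0,0,0.04],
    [0,0,0.04],
    [0,0,0],
    [0,0,0]
  ],
  "slide": [
    [0.03,0.0202,0],
    [0.03,0.0202,0],
    [0.03,0.0202,0],
    [0.025,0.0168,0],
    [0.015,0.01,0],
    [0.0075,0.005,0],
    [0,0,0],
    [0,0,0],
    [0,0,0],
    [0,0,0]
  ],
  "gripper": [1,1,1,1,1,1,1,1,1,1]
}}

```text
time_s: 24.4
position: [0.6438, -0.0994, 0.1498]
tool_rot: [[0.992, -0.128, -0.001], [-0.128, -0.992, 0.0], [-0.001, -0.0, -1.0]]
ft_force: [-0.2, -0.2, -0.2]
grip_width: 0.0853
```

```bash
python3 go.py .644 -.0995 .044 -0.13; python3 ov.py square .644 -.0995 -.13 .018 pics/o9.png scene wrist
```

```text
t 24.4 pos [ 0.6438 -0.0994  0.1498] yaw -0.1288 tilt [-9.e-04  4.e-04 -1.e+00] w 0.0853 F [-0.2 -0.2 -0.2]
tool delta [3.000e-04 1.000e-04 1.058e-01]
rz 0.0012
```

View pics/o9.png

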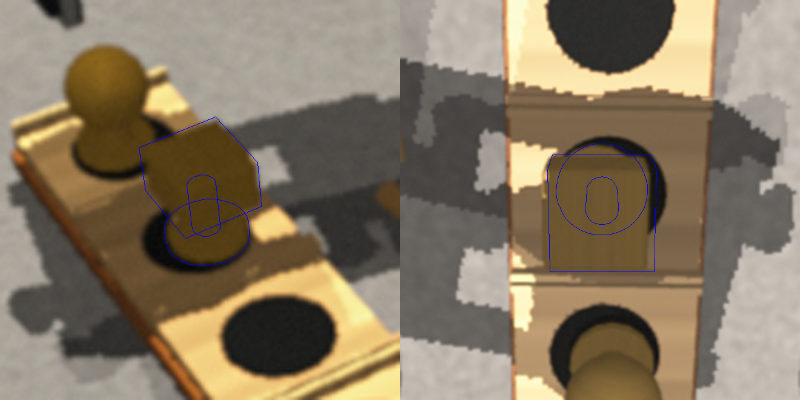

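The square sits about 1.5 mm to -x in the wrist view, with a slight extra yaw of about -0.025. I'll adjust, go down and half-close.

{"method": "jog_arm", "body": {
  "dr": [
    [0,0,0.025],
    [0,0,0],
    [0,0,0],
    [0,0,0],
    [0,0,0],
    [0,0,0],
    [0,0,0],
    [0,0,0],
    [0,0,0],
    [0,0,0]
  ],
  "slide": [
    [-0.0015,0,0.01],
    [0,0,0.02],
    [0,0,0.02],
    [0,0,0.02],
    [0,0,0.015],
    [0,0,0.01],
    [0,0,0.006],
    [0,0,0.004],
    [0,0,0],
    [0,0,0]
  ],
  "gripper": [1,1,1,1,1,1,1,1,1,1]
}}

```text
time_s: 25.5
position: [0.6427, -0.0994, 0.0459]
tool_rot: [[0.988, -0.154, 0.001], [-0.154, -0.988, -0.0], [0.001, 0.0, -1.0]]
ft_force: [-0.9, 0.5, -0.9]
grip_width: 0.0854
```

{"method": "jog_arm", "body": {
  "dr": [
    [0,0,0],
    [0,0,0],
    [0,0,0],
    [0,0,0],
    [0,0,0],
    [0,0,0],
    [0,0,0],
    [0,0,0],
    [0,0,0],
    [0,0,0]
  ],
  "slide": [
    [0,0,0],
    [0,0,0],
    [0,0,0],
    [0,0,0],
    [0,0,0],
    [0,0,0],
    [0,0,0],
    [0,0,0],
    [0,0,0],
    [0,0,0]
  ],
  "gripper": [0.7,0.5,0.4,0.3,0.25,0.2,0.15,0.15,0.15,0.15]
}}

```text
time_s: 26.5
position: [0.6425, -0.0993, 0.0453]
tool_rot: [[0.988, -0.154, -0.0], [-0.154, -0.988, 0.0], [-0.0, -0.0, -1.0]]
ft_force: [0.9, 0.2, 0.0]
grip_width: 0.0491
```

```bash
python3 go.py .6425 -.0993 .044 -0.155; python3 ov.py square .6425 -.0993 -.155 .018 pics/o10.png scene wrist
```

```text
t 26.5 pos [ 0.6425 -0.0993  0.0453] yaw -0.155 tilt [-0.  0. -1.] w 0.0491 F [0.9 0.2 0. ]
tool delta [ 0.     -0.      0.0013]
rz -0.0
```

View pics/o10.png

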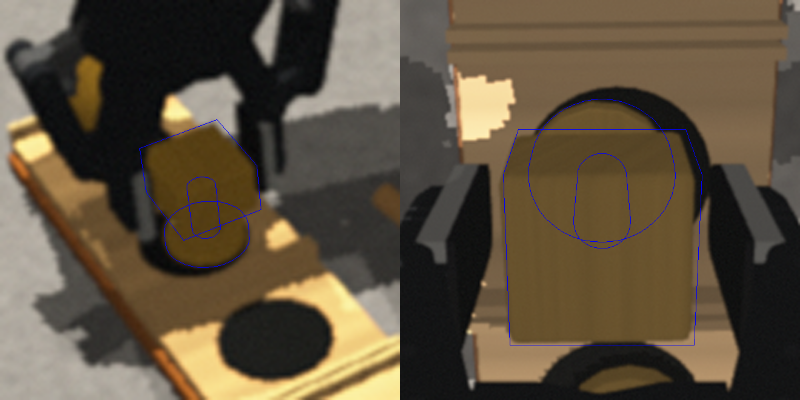

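Well aligned; I'll close, lift and check.

{"method": "jog_arm", "body": {
  "dr": [
    [0,0,0],
    [0,0,0],
    [0,0,0],
    [0,0,0],
    [0,0,0],
    [0,0,0],
    [0,0,0],
    [0,0,0],
    [0,0,0],
    [0,0,0]
  ],
  "slide": [
    [-0.0005,0,0],
    [0,0,0],
    [0,0,0],
    [0,0,0],
    [0,0,0],
    [0,0,0],
    [0,0,0],
    [0,0,0],
    [0,0,0],
    [0,0,0]
  ],
  "gripper": [0.1,0,-0.1,-0.2,-0.4,-0.6,-0.8,-1,-1,-1],
  "force": 40
}}

```text
time_s: 27.6
position: [0.6421, -0.0993, 0.0455]
tool_rot: [[0.988, -0.154, 0.0], [-0.154, -0.988, -0.0], [0.0, 0.0, -1.0]]
ft_force: [0.8, 0.5, 3.3]
grip_width: 0.0353
```

{"method": "jog_arm", "body": {
  "dr": [
    [0,0,0],
    [0,0,0],
    [0,0,0],
    [0,0,0],
    [0,0,0],
    [0,0,0],
    [0,0,0],
    [0,0,0],
    [0,0,0],
    [0,0,0]
  ],
  "slide": [
    [0,0,-0.004],
    [0,0,-0.01],
    [0,0,-0.02],
    [0,0,-0.02],
    [0,0,-0.02],
    [0,0,-0.015],
    [0,0,-0.01],
    [0,0,-0.003],
    [0,0,0],
    [0,0,0]
  ],
  "gripper": [-1,-1,-1,-1,-1,-1,-1,-1,-1,-1]
}}

```text
time_s: 28.6
position: [0.6416, -0.0991, 0.1464]
tool_rot: [[0.988, -0.154, -0.002], [-0.154, -0.988, 0.001], [-0.002, -0.0, -1.0]]
ft_force: [0.6, 0.5, -1.3]
grip_width: 0.0353
```

```bash
python3 go.py .457 .1145 .146 -0.05; python3 ov.py square .6418 -.0993 -.155 .12 pics/o11.png scene wrist
```

```text
t 28.6 pos [ 0.6416 -0.0991  0.1464] yaw -0.155 tilt [-1.6e-03  6.0e-04 -1.0e+00] w 0.0353 F [ 0.6  0.5 -1.3]
tool delta [-0.2154 -0.1825  0.0008]
rz -0.105
```

View pics/o11.png

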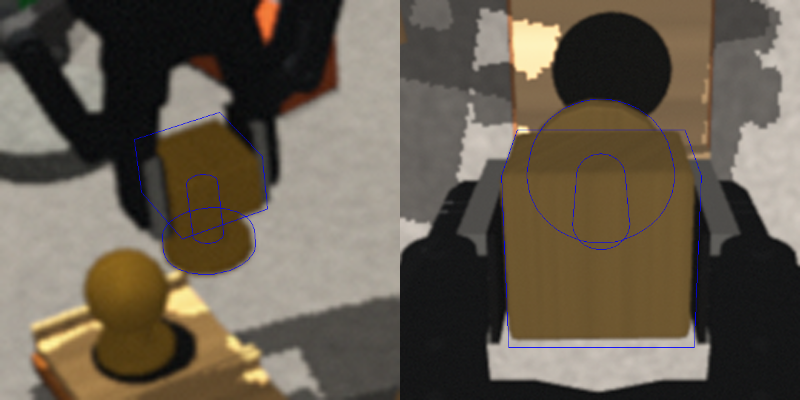

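Held and upright. I'll carry the square to its bay, turn it to the rack's yaw and lower it.

{"method": "jog_arm", "body": {
  "dr": [
    [0,0,0],
    [0,0,0],
    [0,0,0],
    [0,0,0],
    [0,0,0],
    [0,0,0],
    [0,0,0],
    [0,0,0],
    [0,0,0],
    [0,0,0]
  ],
  "slide": [
    [-0.01,-0.0085,0],
    [-0.02,-0.017,0],
    [-0.028,-0.0237,0],
    [-0.03,-0.0254,0],
    [-0.03,-0.0254,0],
    [-0.03,-0.0254,0],
    [-0.028,-0.0237,0],
    [-0.02,-0.017,0],
    [-0.0137,-0.0117,0],
    [-0.0057,-0.0047,0]
  ],
  "gripper": [-1,-1,-1,-1,-1,-1,-1,-1,-1,-1]
}}

```text
time_s: 29.7
position: [0.4565, 0.1152, 0.1473]
tool_rot: [[0.988, -0.153, -0.0], [-0.153, -0.988, 0.0], [-0.0, 0.0, -1.0]]
ft_force: [0.1, -0.3, -2.6]
grip_width: 0.0355
```

{"method": "jog_arm", "body": {
  "dr": [
    [0,0,-0.035],
    [0,0,-0.035],
    [0,0,-0.035],
    [0,0,0],
    [0,0,0],
    [0,0,0],
    [0,0,0],
    [0,0,0],
    [0,0,0],
    [0,0,0]
  ],
  "slide": [
    [0,0,0],
    [0,0,0],
    [0,0,0.01],
    [0,0,0.02],
    [0,0,0.02],
    [0,0,0.02],
    [0,0,0.014],
    [0,0,0.008],
    [0,0,0.004],
    [0,0,0]
  ],
  "gripper": [-1,-1,-1,-1,-1,-1,-1,-1,-1,-1]
}}

```text
time_s: 30.7
position: [0.4577, 0.1141, 0.0512]
tool_rot: [[0.999, -0.05, -0.0], [-0.05, -0.999, -0.0], [-0.0, 0.0, -1.0]]
ft_force: [0.3, 0.3, -1.4]
grip_width: 0.0353
```

```bash
python3 go.py .457 .1145 .0455 -0.05; python3 ov.py square .457 .1145 -.05 .022 pics/o12.png scene wrist
```

```text
t 30.7 pos [0.4577 0.1141 0.0512] yaw -0.0503 tilt [-1.e-04 -1.e-04 -1.e+00] w 0.0353 F [ 0.3  0.3 -1.4]
tool delta [-0.0007 -0.0004  0.0057]
rz -0.0003
```

View pics/o12.png

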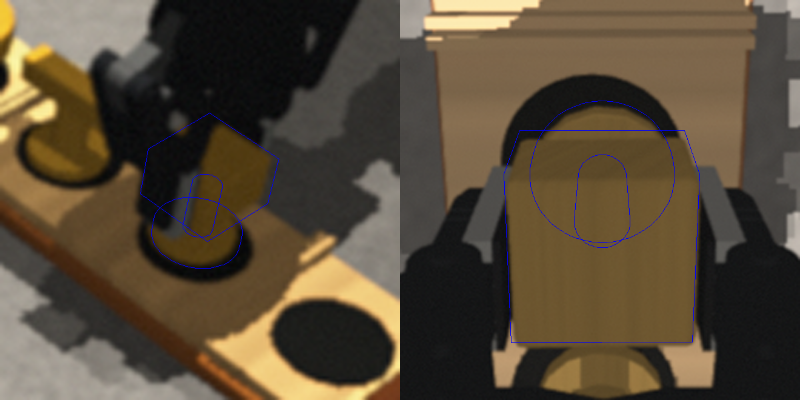

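{"method": "jog_arm", "body": {
  "dr": [
    [0,0,0],
    [0,0,0],
    [0,0,0],
    [0,0,0],
    [0,0,0],
    [0,0,0],
    [0,0,0],
    [0,0,0],
    [0,0,0],
    [0,0,0]
  ],
  "slide": [
    [-0.0005,0,0.001],
    [0,0,0.001],
    [0,0,0.001],
    [0,0,0.0005],
    [0,0,0.0005],
    [0,0,0.0005],
    [0,0,0],
    [0,0,0],
    [0,0,0],
    [0,0,0]
  ],
  "gripper": [-1,-1,-1,-1,-1,-1,-1,-1,-1,-1]
}}

```text
time_s: 31.8
position: [0.4569, 0.1144, 0.0468]
tool_rot: [[0.999, -0.05, 0.0], [-0.05, -0.999, -0.0], [0.0, 0.0, -1.0]]
ft_force: [0.6, 0.9, -2.1]
grip_width: 0.0357
```

```bash
python3 go.py .457 .1145 .0455 -0.05; python3 ov.py square .4572 .1142 -.05 .0185 pics/o13.png scene wrist
```

```text
t 31.8 pos [0.4569 0.1144 0.0468] yaw -0.05 tilt [ 0. -0. -1.] w 0.0357 F [ 0.6  0.9 -2.1]
tool delta [ 0.0001 -0.0001  0.0013]
rz 0.0
```

View pics/o13.png

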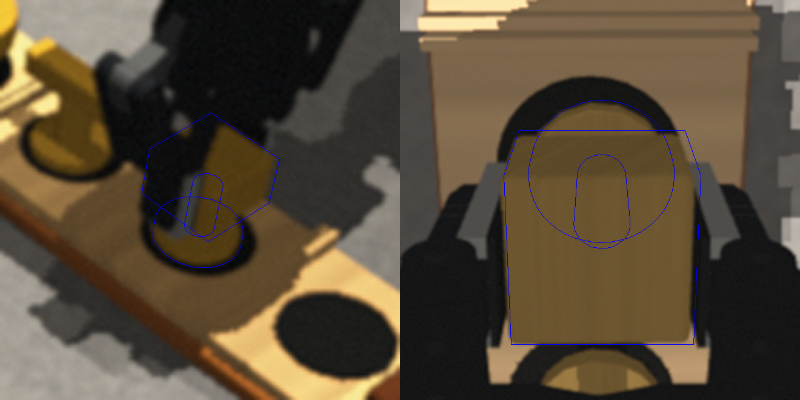

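It fits and is upright. The last millimetre, then release.

{"method": "jog_arm", "body": {
  "dr": [
    [0,0,0],
    [0,0,0],
    [0,0,0],
    [0,0,0],
    [0,0,0],
    [0,0,0],
    [0,0,0],
    [0,0,0],
    [0,0,0],
    [0,0,0]
  ],
  "slide": [
    [0,0,0.0005],
    [0,0,0.0005],
    [0,0,0.0003],
    [0,0,0.0002],
    [0,0,0],
    [0,0,0],
    [0,0,0],
    [0,0,0],
    [0,0,0],
    [0,0,0]
  ],
  "gripper": [-1,-1,-1,-1,-1,-1,-1,-1,-1,-1]
}}

```text
time_s: 32.9
position: [0.4568, 0.1144, 0.0455]
tool_rot: [[0.999, -0.05, 0.0], [-0.05, -0.999, -0.0], [0.0, 0.0, -1.0]]
ft_force: [-3.2, -0.0, 4.7]
grip_width: 0.0354
```

{"method": "jog_arm", "body": {
  "dr": [
    [0,0,0],
    [0,0,0],
    [0,0,0],
    [0,0,0],
    [0,0,0],
    [0,0,0],
    [0,0,0],
    [0,0,0],
    [0,0,0],
    [0,0,0]
  ],
  "slide": [
    [0,0,0],
    [0,0,0],
    [0,0,0],
    [0,0,0],
    [0,0,0],
    [0,0,0],
    [0,0,0],
    [0,0,0],
    [0,0,0],
    [0,0,0]
  ],
  "gripper": [-1,-0.1,0,0.1,0.3,0.5,0.7,0.9,1,1]
}}

```text
time_s: 33.9
position: [0.4568, 0.1144, 0.0453]
tool_rot: [[0.999, -0.05, 0.0], [-0.05, -0.999, -0.0], [0.0, 0.0, -1.0]]
ft_force: [-0.8, 1.0, -0.5]
grip_width: 0.0853
```

```bash
python3 go.py .640 -.1755 .15 -0.05; python3 ov.py square .457 .1144 -.05 .018 pics/o14.png scene wrist
```

```text
t 33.9 pos [0.4568 0.1144 0.0453] yaw -0.05 tilt [ 0. -0. -1.] w 0.0853 F [-0.8  1.  -0.5]
tool delta [ 0.1974  0.2804 -0.1047]
rz 0.0
```

View pics/o14.png

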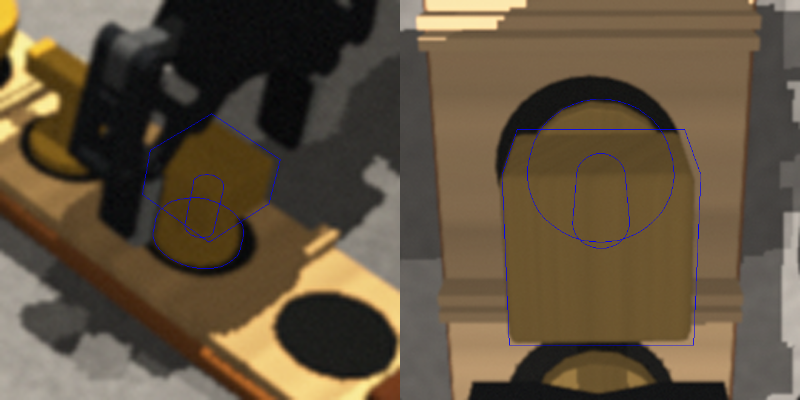

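The square is standing free and upright. The ball is next.

{"method": "jog_arm", "body": {
  "dr": [
    [0,0,0],
    [0,0,0],
    [0,0,0],
    [0,0,0],
    [0,0,0],
    [0,0,0],
    [0,0,0],
    [0,0,0],
    [0,0,0],
    [0,0,0]
  ],
  "slide": [
    [0,0,-0.008],
    [0,0,-0.018],
    [0,0,-0.025],
    [0,0,-0.025],
    [0,0,-0.02],
    [0,0,-0.009],
    [0,0,0],
    [0.008,0.0114,0],
    [0.016,0.0227,0],
    [0.024,0.0341,0]
  ],
  "gripper": [1,1,1,1,1,1,1,1,1,1]
}}

```text
time_s: 35.0
position: [0.5012, 0.0433, 0.1493]
tool_rot: [[0.999, -0.048, -0.002], [-0.048, -0.999, 0.0], [-0.002, -0.0, -1.0]]
ft_force: [0.3, 0.1, -0.4]
grip_width: 0.0852
```

{"method": "jog_arm", "body": {
  "dr": [
    [0,0,0],
    [0,0,0],
    [0,0,0],
    [0,0,0],
    [0,0,0],
    [0,0,0],
    [0,0,0],
    [0,0,0],
    [0,0,0],
    [0,0,0]
  ],
  "slide": [
    [0.024,0.0341,0],
    [0.024,0.0341,0],
    [0.024,0.0341,0],
    [0.024,0.0341,0],
    [0.024,0.0341,0],
    [0.016,0.0227,0],
    [0.0094,0.0133,0],
    [0.004,0.0057,0],
    [0,0,0],
    [0,0,0]
  ],
  "gripper": [1,1,1,1,1,1,1,1,1,1]
}}

```text
time_s: 36.0
position: [0.6395, -0.1751, 0.1497]
tool_rot: [[0.999, -0.05, -0.001], [-0.05, -0.999, 0.001], [-0.001, -0.001, -1.0]]
ft_force: [-0.5, 0.1, 0.9]
grip_width: 0.0854
```

```bash
python3 go.py .640 -.1755 .044 -0.05; python3 ov.py ball .640 -.1755 -.05 .018 pics/o15.png scene wrist
```

```text
t 36.0 pos [ 0.6395 -0.1751  0.1497] yaw -0.0497 tilt [-1.2e-03  7.0e-04 -1.0e+00] w 0.0854 F [-0.5  0.1  0.9]
tool delta [0.0006 0.0004 0.1057]
rz 0.0003
```

View pics/o15.png

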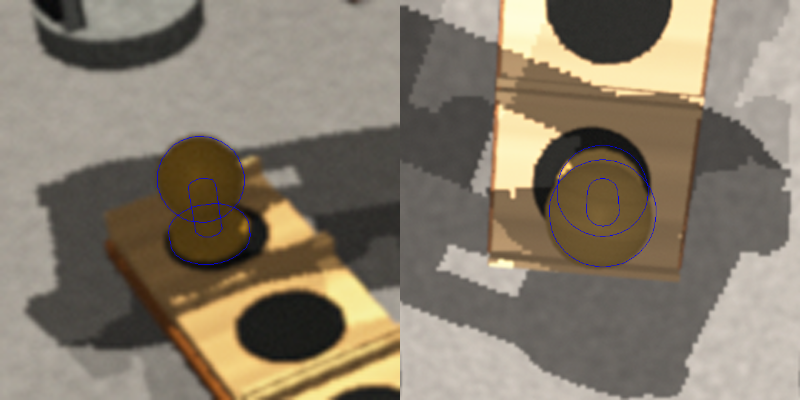

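The ball matches the model in both views. I'll go down and half-close.

{"method": "jog_arm", "body": {
  "dr": [
    [0,0,0],
    [0,0,0],
    [0,0,0],
    [0,0,0],
    [0,0,0],
    [0,0,0],
    [0,0,0],
    [0,0,0],
    [0,0,0],
    [0,0,0]
  ],
  "slide": [
    [0,0,0.01],
    [0,0,0.02],
    [0,0,0.02],
    [0,0,0.02],
    [0,0,0.015],
    [0,0,0.01],
    [0,0,0.007],
    [0,0,0.004],
    [0,0,0],
    [0,0,0]
  ],
  "gripper": [1,1,1,1,1,1,1,1,1,1]
}}

```text
time_s: 37.1
position: [0.6403, -0.1757, 0.0449]
tool_rot: [[0.999, -0.05, 0.001], [-0.05, -0.999, -0.0], [0.001, 0.0, -1.0]]
ft_force: [0.2, -0.6, -0.0]
grip_width: 0.0853
```

{"method": "jog_arm", "body": {
  "dr": [
    [0,0,0],
    [0,0,0],
    [0,0,0],
    [0,0,0],
    [0,0,0],
    [0,0,0],
    [0,0,0],
    [0,0,0],
    [0,0,0],
    [0,0,0]
  ],
  "slide": [
    [0,0,0],
    [0,0,0],
    [0,0,0],
    [0,0,0],
    [0,0,0],
    [0,0,0],
    [0,0,0],
    [0,0,0],
    [0,0,0],
    [0,0,0]
  ],
  "gripper": [0.7,0.5,0.4,0.3,0.25,0.2,0.2,0.2,0.2,0.2]
}}

```text
time_s: 38.1
position: [0.64, -0.1756, 0.0443]
tool_rot: [[0.999, -0.05, 0.0], [-0.05, -0.999, -0.0], [0.0, 0.0, -1.0]]
ft_force: [-0.8, 0.5, 0.2]
grip_width: 0.0513
```

```bash
python3 go.py .640 -.1755 .044 -0.05; python3 ov.py ball .640 -.1755 -.05 .018 pics/o16.png scene wrist
```

```text
t 38.1 pos [ 0.64   -0.1756  0.0443] yaw -0.05 tilt [ 0. -0. -1.] w 0.0513 F [-0.8  0.5  0.2]
tool delta [ 0.     -0.0001  0.0003]
rz 0.0
```

View pics/o16.png

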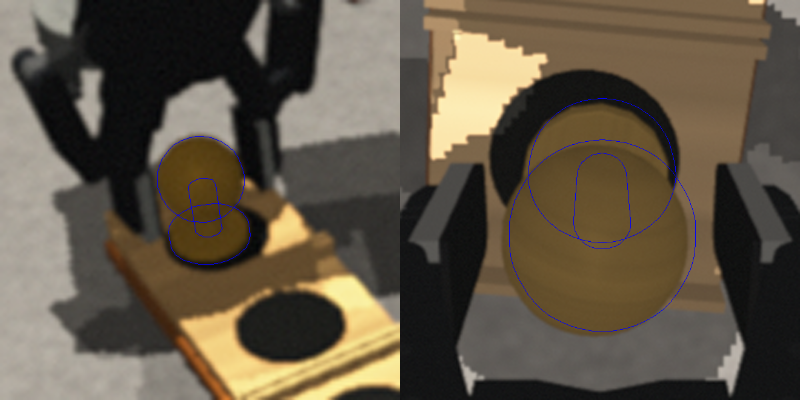

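The ball sits about 1 mm to -x and 0.7 mm to -y of the tool. I'll adjust, close and lift gently.

{"method": "jog_arm", "body": {
  "dr": [
    [0,0,0],
    [0,0,0],
    [0,0,0],
    [0,0,0],
    [0,0,0],
    [0,0,0],
    [0,0,0],
    [0,0,0],
    [0,0,0],
    [0,0,0]
  ],
  "slide": [
    [-0.001,0.0007,0],
    [0,0,0],
    [0,0,0],
    [0,0,0],
    [0,0,0],
    [0,0,0],
    [0,0,0],
    [0,0,0],
    [0,0,0],
    [0,0,0]
  ],
  "gripper": [0.15,0.1,0,-0.1,-0.2,-0.4,-0.6,-0.8,-1,-1],
  "force": 50
}}

```text
time_s: 39.2
position: [0.6389, -0.1762, 0.0447]
tool_rot: [[0.999, -0.05, 0.0], [-0.05, -0.999, -0.0], [0.0, 0.0, -1.0]]
ft_force: [-3.2, -0.3, 5.3]
grip_width: 0.0358
```

{"method": "jog_arm", "body": {
  "dr": [
    [0,0,0],
    [0,0,0],
    [0,0,0],
    [0,0,0],
    [0,0,0],
    [0,0,0],
    [0,0,0],
    [0,0,0],
    [0,0,0],
    [0,0,0]
  ],
  "slide": [
    [0,0,-0.004],
    [0,0,-0.01],
    [0,0,-0.02],
    [0,0,-0.02],
    [0,0,-0.02],
    [0,0,-0.015],
    [0,0,-0.01],
    [0,0,-0.003],
    [0,0,0],
    [0,0,0]
  ],
  "gripper": [-1,-1,-1,-1,-1,-1,-1,-1,-1,-1]
}}

```text
time_s: 40.2
position: [0.6386, -0.1761, 0.1454]
tool_rot: [[0.999, -0.05, -0.001], [-0.05, -0.999, 0.001], [-0.001, -0.001, -1.0]]
ft_force: [1.2, 0.3, -3.0]
grip_width: 0.0358
```

```bash
python3 go.py .460 .1865 .146 -0.05; python3 ov.py ball .639 -.1763 -.05 .12 pics/o17.png scene wrist
```

```text
t 40.2 pos [ 0.6386 -0.1761  0.1454] yaw -0.05 tilt [-1.4e-03  7.0e-04 -1.0e+00] w 0.0358 F [ 1.2  0.3 -3. ]
tool delta [-1.965e-01 -3.532e-01 -1.000e-04]
rz -0.0
```

View pics/o17.png

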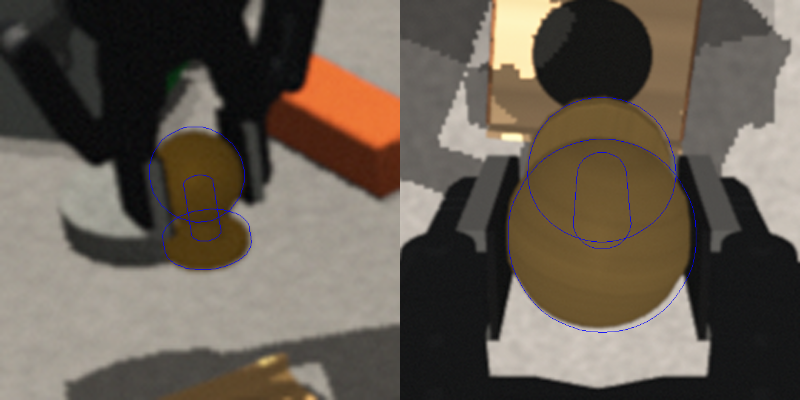

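The ball is held (Fz -3 N) and upright. I'll carry it.

{"method": "jog_arm", "body": {
  "dr": [
    [0,0,0],
    [0,0,0],
    [0,0,0],
    [0,0,0],
    [0,0,0],
    [0,0,0],
    [0,0,0],
    [0,0,0],
    [0,0,0],
    [0,0,0]
  ],
  "slide": [
    [-0.004,-0.0072,0],
    [-0.008,-0.0144,0],
    [-0.012,-0.0216,0],
    [-0.015,-0.027,0],
    [-0.015,-0.027,0],
    [-0.015,-0.027,0],
    [-0.015,-0.027,0],
    [-0.015,-0.027,0],
    [-0.015,-0.027,0],
    [-0.015,-0.027,0]
  ],
  "gripper": [-1,-1,-1,-1,-1,-1,-1,-1,-1,-1]
}}

```text
time_s: 41.3
position: [0.5205, 0.0636, 0.1463]
tool_rot: [[0.999, -0.05, -0.0], [-0.05, -0.999, 0.0], [-0.0, -0.0, -1.0]]
ft_force: [0.3, 0.8, -2.4]
grip_width: 0.0356
```

{"method": "jog_arm", "body": {
  "dr": [
    [0,0,0],
    [0,0,0],
    [0,0,0],
    [0,0,0],
    [0,0,0],
    [0,0,0],
    [0,0,0],
    [0,0,0],
    [0,0,0],
    [0,0,0]
  ],
  "slide": [
    [-0.015,-0.027,0],
    [-0.015,-0.027,0],
    [-0.015,-0.027,0],
    [-0.01,-0.018,0],
    [-0.007,-0.0126,0],
    [-0.004,-0.0072,0],
    [-0.0015,-0.0022,0],
    [0,0,0],
    [0,0,0],
    [0,0,0]
  ],
  "gripper": [-1,-1,-1,-1,-1,-1,-1,-1,-1,-1]
}}

```text
time_s: 42.3
position: [0.4607, 0.1858, 0.1463]
tool_rot: [[0.999, -0.051, 0.0], [-0.051, -0.999, -0.0], [0.0, 0.0, -1.0]]
ft_force: [0.4, -0.9, -3.3]
grip_width: 0.0354
```

```bash
python3 go.py .460 .1865 .0447 -0.05
```

```text
t 42.3 pos [0.4607 0.1858 0.1463] yaw -0.0509 tilt [ 0.e+00 -1.e-04 -1.e+00] w 0.0354 F [ 0.4 -0.9 -3.3]
tool delta [-0.0007 -0.0006  0.1016]
rz -0.0009
```

{"method": "jog_arm", "body": {
  "dr": [
    [0,0,0],
    [0,0,0],
    [0,0,0],
    [0,0,0],
    [0,0,0],
    [0,0,0],
    [0,0,0],
    [0,0,0],
    [0,0,0],
    [0,0,0]
  ],
  "slide": [
    [-0.0005,0,0.008],
    [0,0,0.018],
    [0,0,0.022],
    [0,0,0.02],
    [0,0,0.014],
    [0,0,0.008],
    [0,0,0.005],
    [0,0,0.002],
    [0,0,0],
    [0,0,0]
  ],
  "gripper": [-1,-1,-1,-1,-1,-1,-1,-1,-1,-1]
}}

```text
time_s: 43.3
position: [0.4601, 0.1865, 0.0498]
tool_rot: [[0.999, -0.05, 0.001], [-0.05, -0.999, 0.0], [0.001, -0.0, -1.0]]
ft_force: [-0.1, -0.1, -2.9]
grip_width: 0.0357
```

```bash
python3 go.py .460 .1865 .0447 -0.05; python3 ov.py ball .460 .186 -.05 .0222 pics/o18.png scene wrist
```

```text
t 43.3 pos [0.4601 0.1865 0.0498] yaw -0.05 tilt [ 1.e-03  1.e-04 -1.e+00] w 0.0357 F [-0.1 -0.1 -2.9]
tool delta [-0.0001 -0.      0.0051]
rz 0.0
```

View pics/o18.png

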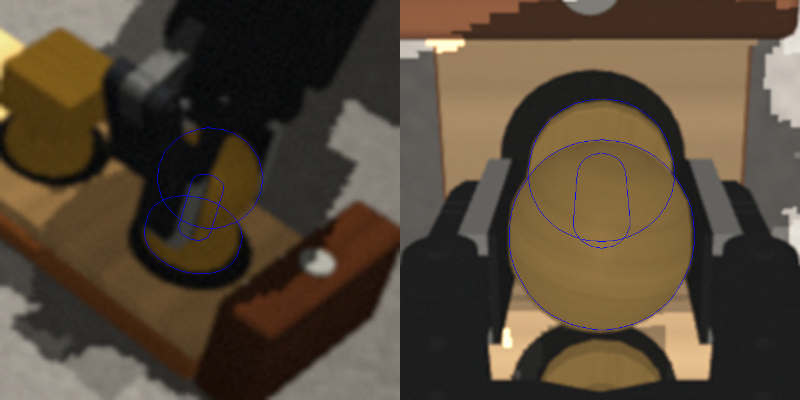

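The ball is upright and centred over its pad. I'll lower it about 4.5 mm slowly.

{"method": "jog_arm", "body": {
  "dr": [
    [0,0,0],
    [0,0,0],
    [0,0,0],
    [0,0,0],
    [0,0,0],
    [0,0,0],
    [0,0,0],
    [0,0,0],
    [0,0,0],
    [0,0,0]
  ],
  "slide": [
    [0,0,0.001],
    [0,0,0.001],
    [0,0,0.001],
    [0,0,0.0005],
    [0,0,0.0005],
    [0,0,0],
    [0,0,0],
    [0,0,0],
    [0,0,0],
    [0,0,0]
  ],
  "gripper": [-1,-1,-1,-1,-1,-1,-1,-1,-1,-1]
}}

```text
time_s: 44.4
position: [0.4599, 0.1864, 0.0453]
tool_rot: [[0.999, -0.05, 0.0], [-0.05, -0.999, -0.0], [0.0, 0.0, -1.0]]
ft_force: [1.2, 0.2, -1.9]
grip_width: 0.0354
```

{"method": "jog_arm", "body": {
  "dr": [
    [0,0,0],
    [0,0,0],
    [0,0,0],
    [0,0,0],
    [0,0,0],
    [0,0,0],
    [0,0,0],
    [0,0,0],
    [0,0,0],
    [0,0,0]
  ],
  "slide": [
    [0,0,0.0005],
    [0,0,0.0002],
    [0,0,0],
    [0,0,0],
    [0,0,0],
    [0,0,0],
    [0,0,0],
    [0,0,0],
    [0,0,0],
    [0,0,0]
  ],
  "gripper": [-1,-1,-1,-1,-1,-1,-1,-1,-1,-1]
}}

```text
time_s: 45.4
position: [0.4599, 0.1864, 0.0447]
tool_rot: [[0.999, -0.05, 0.0], [-0.05, -0.999, 0.0], [0.0, -0.0, -1.0]]
ft_force: [-0.5, -0.4, -0.1]
grip_width: 0.0355
```

```bash
python3 go.py .460 .1865 .0447 -0.05; python3 ov.py ball .460 .1865 -.05 .018 pics/o19.png scene wrist
```

```text
t 45.4 pos [0.4599 0.1864 0.0447] yaw -0.05 tilt [ 1.e-04  0.e+00 -1.e+00] w 0.0355 F [-0.5 -0.4 -0.1]
tool delta [ 0.0001 -0.0001 -0.    ]
rz -0.0
```

View pics/o19.png

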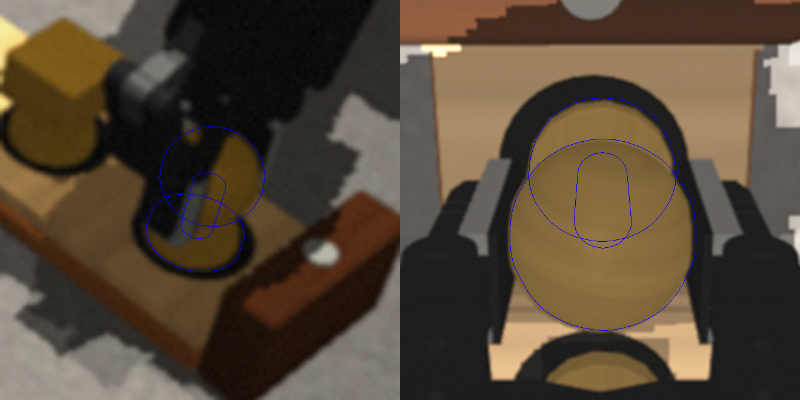

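The weight is on the pad (Fz about 0). I'll release, rise and look.

{"method": "jog_arm", "body": {
  "dr": [
    [0,0,0],
    [0,0,0],
    [0,0,0],
    [0,0,0],
    [0,0,0],
    [0,0,0],
    [0,0,0],
    [0,0,0],
    [0,0,0],
    [0,0,0]
  ],
  "slide": [
    [0,0,0],
    [0,0,0],
    [0,0,0],
    [0,0,0],
    [0,0,0],
    [0,0,0],
    [0,0,0],
    [0,0,0],
    [0,0,0],
    [0,0,0]
  ],
  "gripper": [-0.1,0,0.1,0.2,0.4,0.6,0.8,1,1,1]
}}

```text
time_s: 46.5
position: [0.4598, 0.1864, 0.0446]
tool_rot: [[0.999, -0.05, 0.0], [-0.05, -0.999, -0.0], [0.0, 0.0, -1.0]]
ft_force: [-0.4, -0.3, -0.1]
grip_width: 0.0853
```

{"method": "jog_arm", "body": {
  "dr": [
    [0,0,0],
    [0,0,0],
    [0,0,0],
    [0,0,0],
    [0,0,0],
    [0,0,0],
    [0,0,0],
    [0,0,0],
    [0,0,0],
    [0,0,0]
  ],
  "slide": [
    [0,0,-0.008],
    [0,0,-0.015],
    [0,0,-0.025],
    [0,0,-0.03],
    [0,0,-0.03],
    [0,0,-0.03],
    [0,0,-0.02],
    [0,0,-0.01],
    [0,0,0],
    [0,0,0]
  ],
  "gripper": [1,1,1,1,1,1,1,1,1,1]
}}

```text
time_s: 47.5
position: [0.4594, 0.1863, 0.2118]
tool_rot: [[0.999, -0.05, -0.001], [-0.05, -0.999, -0.0], [-0.001, 0.0, -1.0]]
ft_force: [0.2, -0.6, 0.0]
grip_width: 0.0852
```

{"method": "jog_arm", "body": {
  "dr": [
    [0,0,0],
    [0,0,0],
    [0,0,0],
    [0,0,0],
    [0,0,0],
    [0,0,0],
    [0,0,0],
    [0,0,0],
    [0,0,0],
    [0,0,0]
  ],
  "slide": [
    [-0.01,-0.02,0],
    [-0.01,-0.03,0],
    [-0.015,-0.03,0],
    [-0.015,-0.03,0],
    [-0.015,-0.03,0],
    [-0.015,-0.03,0],
    [-0.01,-0.03,0],
    [-0.01,-0.02,0],
    [0,0,0],
    [0,0,0]
  ],
  "gripper": [1,1,1,1,1,1,1,1,1,1]
}}

```text
time_s: 48.5
position: [0.3707, 0.4108, 0.2114]
tool_rot: [[0.999, -0.049, -0.002], [-0.049, -0.999, -0.002], [-0.002, 0.002, -1.0]]
ft_force: [0.1, 0.6, 0.4]
grip_width: 0.0854
```

```bash
python3 go.py .460 .1865 .0447 -0.05
python3 - <<'E'
from rig import viewer
from h import *
P=dict(disc=(.4505,-.0293,0),bar=(.453,.0427,-.05),square=(.457,.1144,-.05),ball=(.46,.1865,0))
for n in("top","scene"):
    d=viewer.get_image(n); im=d["pixels"].copy()
    cv2.imwrite(f"pics/fin_{n}_raw.png",im)
    S=3
    x0,y0,w,h=(140,290,225,90) if n=="top" else (330,130,260,190)
    big=cv2.resize(im[y0:y0+h,x0:x0+w],None,fx=S,fy=S,interpolation=cv2.INTER_CUBIC); raw=big.copy()
    for k,p in P.items():
        for q in parts(k)[::2]:
            hh=cv2.convexHull(((proj(d,T(p,q))-[x0,y0]+.5)*S).astype(np.float32)); cv2.polylines(big,[hh.astype(int)],True,(255,0,0),1)
    cv2.imwrite(f"pics/fin_{n}.png",np.vstack([raw,big]) if n=="top" else big)
E
```

```text
t 48.5 pos [0.3707 0.4108 0.2114] yaw -0.0493 tilt [-0.0017 -0.0016 -1.    ] w 0.0854 F [0.1 0.6 0.4]
tool delta [0.1005 0.2193 0.1669]
rz 0.0007
```

View pics/fin_top.png

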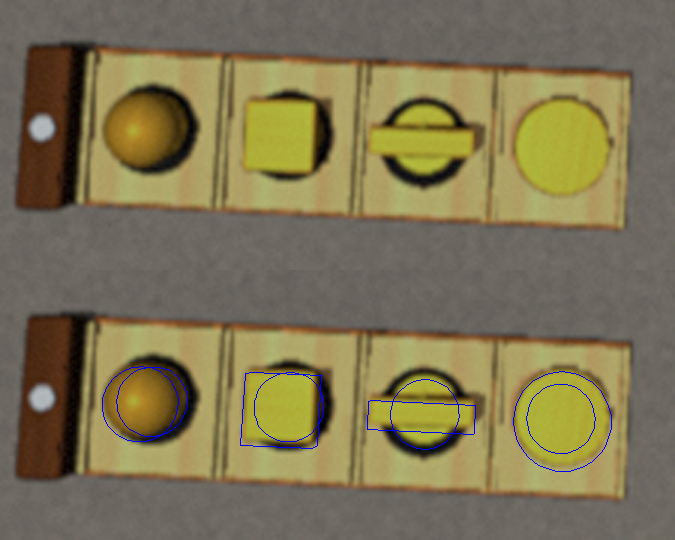

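View pics/fin_scene.png

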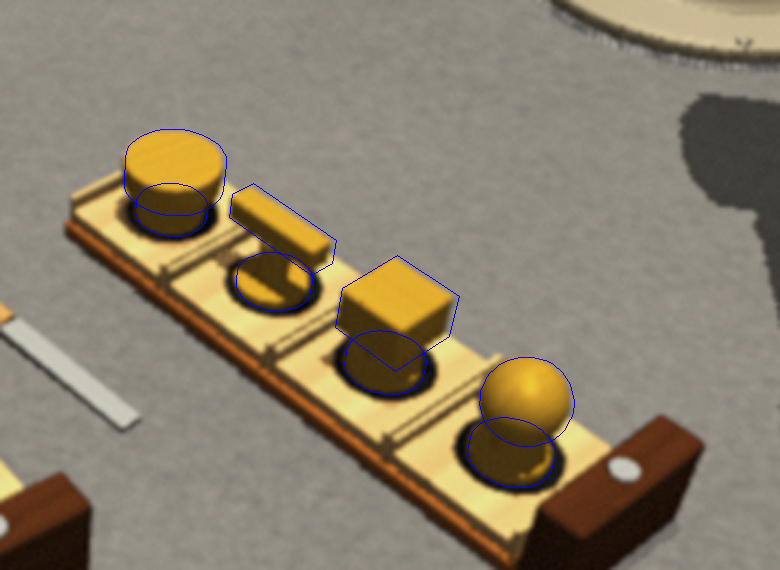

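View pics/fin_scene_raw.png

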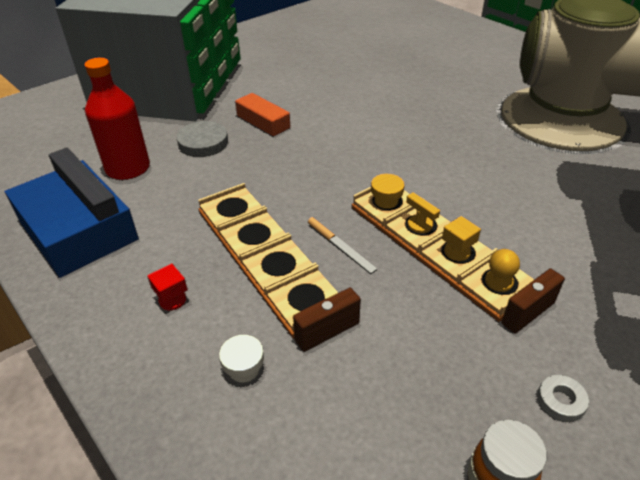

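The top and scene views show all four knobs upright with their feet inside the black pads. From the end block the order is ball, square, bar, disc. The look-alikes haven't moved, and the arm is clear. Handing in.

```bash
python3 -c "
from rig import env,observe
s=observe(); print(s['qvel'].round(2), s['time_s']); print(env.close_job())"
```

```text
[-0.43 -0.41 -0.23  0.08  0.03  0.12] 48.6
the job is handed in; nothing more can be done
None
```

All four brass knobs are on the empty rack in reverse order. Counted from its dark end block they now stand ball, square, bar, disc; on the full rack it was disc, bar, square, ball. The job is handed in at 48.6 s of the 120 s allowed.

- **Final check:** In the last top and scene pictures every knob is upright and free, with its foot inside the black pad. The red and white look-alikes haven't moved, and the gripper was open and clear of everything.
- **Disagreement:** The top view sits about 1–2 px (1–2 mm) off the model outlines, which is within the stated calibration error. The scene view matches them.
- **Forces:** The wrist force I read at the end of each move never passed about 6 N.
- **Not checked:** I took no picture after handing in, so the one-second hold is unconfirmed. The arm still had a small residual joint motion (under 0.5 degrees/s) at hand-in.

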